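# Press the lid on to a food tub with the lever press

## Task

The lid of the blue food tub is only resting proud on its rim. Slide the tub into the fork of the lid press until it sits fully home against the back stop, then swing the press's red lever by its handle all the way down to its stop so that the lid goes fully on, and let the lever return to the top. Leave the tub upright in the press with its lid flush, and do not disturb the honey jar, the glass or the pepper shaker.

Things in the scene. Friction and masses are not known exactly. Their poses are not given: they have to be found in the camera images.
- press: Grey lid press fixed flat to the worktop: a fork-shaped foot with a column at its closed end. Origin: on the worktop, where the centre of a fully home tub lies. -x points out of the fork's open mouth, +x to the back stop (22 mm high, face at x = +60 mm) and the column (118 mm high, x = 87 to 133 mm, y = +-27 mm), z up. No floor plate: the tub slides on the worktop itself.
- mouth (a point): Middle of the fork's open mouth, on the worktop, at x = -100 mm in the press's frame. The two guide bars (22 mm high, 18 mm wide) have their inner faces at y = +-64 mm from x = -35 mm to the back stop; from there they flare outward to about +-107 mm at the mouth.
- pivot (a point): Axis of the lever's hinge: at x = +110 mm, y = 0, z = 100 mm in the press's frame; the axis runs along the press's y.
- handle (a point): Centre of the lever's handle: a round black cross bar, 22 mm thick, 100 mm long along the press's y, at the end of the red arm (22 mm wide), 205 mm from the pivot. At the top it stands at x = +67, z = 300 mm in the press's frame, leaving the space over the seat open; it swings in an arc towards the mouth (-x) and down, to x = -95, z = 100 mm at the stop.
- pad (a point): Underside of the round black rubber pad, 60 mm across, under the lever's arm 110 mm from the pivot; at the stop it lies level, 74 mm above the centre of the seat, and presses the lid on.
- press_lever (a joint): Lever angle in rad: 0 = at the top (78 degrees above level), where a spring holds it; 1.36 = down at its stop (arm level). Pushing it down takes about 2 N at the handle at first, and about 10 N near the stop with the tub's lid under the pad; released, it swings back to 0 in about half a second.
- tub: Round blue plastic food tub, about 0.3 kg, with straight walls 120 mm across and 68 mm high; the white lid on it is 128 mm across. Origin: centre of its underside; z up. Too wide to grasp across: push it.
- tub_lid (a joint): How far the white lid stands proud of its shut position, in m: about 0.008 to 0.011 at the start, 0 = fully on. The top of the lid is 74 mm above the tub's underside when shut, its skirt reaches 15 mm lower. It moves straight down under about 8 N and then stays.
- jar_honey: Honey jar with a green cap, 64 mm across and 84 mm high, bystander. Origin: centre of its underside.
- tumbler: Clear drinking glass, 81 mm across and 93 mm high, bystander. Origin: centre of its underside.
- pepper: Glass pepper shaker with a grey cap, 44 mm across and 90 mm high, bystander. Origin: centre of its underside.

How it is judged:
By the outcome, as a careful person would: the job done as asked, in the order asked, and still so for the second after the job is handed in, with the robot touching nothing.
It also fails if it takes over 66 s, if anything falls off the work surface, if the arm or the gripper's body presses on something with over 40 N, if the wrist force passes 120 N, or if a joint passes its speed limit or range.

## Robot

A 7-joint arm with a two-finger parallel gripper is mounted at the origin on a cart in front of the work surface, level with it; the furniture and walls round the work are solid. World frame = base frame: x ahead of the robot, y to its left, z up, the work surface at z = 0. Lengths are in m, angles in rad, forces in N, time in s.
With the tool pointing down it reaches from about 0.425 to 0.825 m from the base axis. Payload 3.6 kg.
Tool frame: the origin (TCP) lies between the finger pads; the fingertips stand 19 mm ahead of it and the grasp point (between the pads) is the TCP; z points along the fingers, y is the direction in which the jaws open and shut (so a half turn about z gives the same grasp; the last joint's range is limited). The gripper opens to 85 mm and grips with 20 to 120 N. Pads are 22 mm wide; open, the fingers measure 114 mm over their backs; the gripper's body (76 mm by 85 mm) begins 54 mm behind the grasp point. The pads swing forward as they close: fully open they stand 13 mm farther back than shut.
Start: joints at [1.222, 0.615, -0.013, 1.423, 0.008, 1.103, -0.04], TCP at [0.206, -0.617, 0.25] pointing down, gripper open.
Joint ranges: [-3.12, 3.12], [-0.3, 2.06], [-1.34, 1.32], [0.26, 2.42], [-1.36, 4.5], [0.01, 1.98], [-2.84, 2.84]. Speed limits (rad/s): [2.79, 2.79, 3.14, 3.14, 3.14, 3.14, 3.14].

## Interface

Orientations are given as a rotation vector (axis times angle).
In Python, from workcell import ctrl gives the robot as it stands.
- The arm moves only by the shell command python3 -m crank 'ROWS'. ROWS is JSON, a list of rows, each a list of 7 numbers: the shift along the world's x, y, z in cm, then the turn, a rotation vector about the world's x, y, z in degrees, then the finger opening in cm, from 0 to 8.54. In form: [[x, y, z, wx, wy, wz, fingers], ...]. A call has 1 to 12 rows; each row is the pose to reach, as a shift and turn from the pose commanded when the call began; what a row does not reach only later rows make up. A row lasts 1/12 s, in which the tool goes at most 41.7 mm and 7.16 degrees, less where a joint would pass 70% of its speed; a pose out of reach is approached as far as the arm can. A call with a gripper value outside its range is refused whole. The fingers move at their own pace and stop on an object; the grip force is fixed at half the most. Time passes only in rows, so rows that repeat a pose let the fingers close. It gives the time, the measured TCP pose, the force and the opening at its end, in the units of the state.
- ctrl.read_state(): the state, without advancing time (a new reading comes with each control period).
- ctrl.camera(name): name is "scene" or "top" or "wrist"; returns the picture (480x640x3 uint8, red, green, blue); there is no depth.
- ctrl.camera_info(name): a dict with "K" (3x3 intrinsics, pixels), "R" (3x3) and "t" (3): a world point X has camera coordinates R X + t. Camera axes: x right, y down, z forward; pixel columns grow to the right and rows downward; lengths in m; the calibration is good to about 2 mm. A picture is of the moment at which its call begins: read the wrist's pose just before it. camera_info takes no time and is no camera call; for the wrist camera it gives the pose at the moment of the call.
- ctrl.job_done(): hands the job in, once; it reports no verdict.
The state is a dict: "time_s": time; "joint_positions": joint angles; "qvel": joint speeds; "effort": joint torques, N m; "tool_pos": TCP position; "orientation": TCP orientation; "contact_force": force on the tool from outside, world axes, zero at the start; "wrist_torque": the same for the moment, N m; "gripper_width": opening from 0.0 (shut) to 1.0 (fully open).
Only numpy, scipy, OpenCV 4.12 (cv2) and the standard library are available. Lean on these libraries where they do the work, as an engineer would, in place of code of your own. Each camera call takes 0.05 s, during which the arm holds its last target.

## Working session

There is one attempt and no reset: what is moved stays moved. The work goes in short steps, Python scripts to look and compute and a shell command to move; the robot and the scene stay as the last step left them, time stands still between calls to the robot, and variables do not carry over. Pictures are saved under pics/ and viewed, and the job is handed in when it is done.

```bash
ls; mkdir -p pics
python3 - <<'E'
from workcell import ctrl
import cv2
print(ctrl.read_state())
for n in ("scene","top","wrist"):
    i=ctrl.camera_info(n); print(n,i)
    im=ctrl.camera(n); cv2.imwrite(f"pics/{n}0.png",im[:,:,::-1])
E
```

```text
pics
{'time_s': 0.0, 'joint_positions': array([ 1.22247645,  0.61590514, -0.01264535,  1.42494234,  0.00809402,
        1.10340899, -0.04038221]), 'qvel': array([-9.77382141e-05, -2.59746869e-04,  9.31348816e-04, -1.09058180e-03,
       -7.31755961e-04,  6.44704438e-04,  4.29378950e-04]), 'effort': array([-4.94725027e-04, -4.69209695e+01,  2.59026373e-01, -1.71031541e+01,
        9.88894491e-03,  9.70935042e-03,  3.88813461e-06]), 'tool_pos': array([ 0.20538218, -0.61592143,  0.24913276]), 'orientation': array([-3.09843841e+00, -5.03085471e-01,  6.83626195e-04]), 'contact_force': array([0.06611548, 0.59086235, 0.09475868]), 'wrist_torque': array([ 0.0470323 , -0.00245646, -0.00915224]), 'gripper_width': 1.0027191377792326}
scene {'K': array([[588.34967087,   0.        , 326.32670632],
       [  0.        , 588.34967087, 249.87339284],
       [  0.        ,   0.        ,   1.        ]]), 'R': array([[ 0.09589252, -0.99536287,  0.0075753 ],
       [-0.71941342, -0.07456339, -0.69056834],
       [ 0.68793092,  0.06077057, -0.72322748]]), 't': array([0.01203559, 0.56336234, 1.40569532])}
top {'K': array([[603.68197892,   0.        , 313.56082462],
       [  0.        , 603.68197892, 237.38031676],
       [  0.        ,   0.        ,   1.        ]]), 'R': array([[ 0.23047219, -0.9730752 ,  0.00268783],
       [-0.81322813, -0.1941279 , -0.54861131],
       [ 0.53436184,  0.12425383, -0.83607321]]), 't': array([-0.09373779,  0.58137255,  1.40627482])}
wrist {'K': array([[428.40708717,   0.        , 320.11198231],
       [  0.        , 428.40708717, 241.85228703],
       [  0.        ,   0.        ,   1.        ]]), 'R': array([[ 0.31623934, -0.94867744, -0.00194784],
       [-0.91057329, -0.30411221,  0.27995008],
       [-0.26617469, -0.08675758, -0.96001258]]), 't': array([-0.6490447 , -0.03661634,  0.38000904])}
```

View pics/scene0.png

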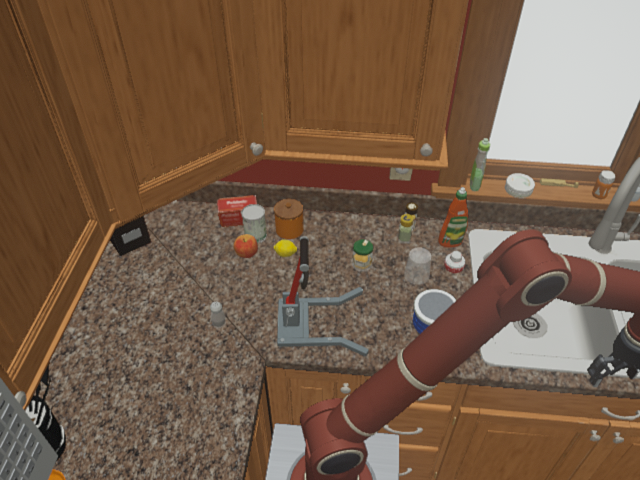

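View pics/top0.png

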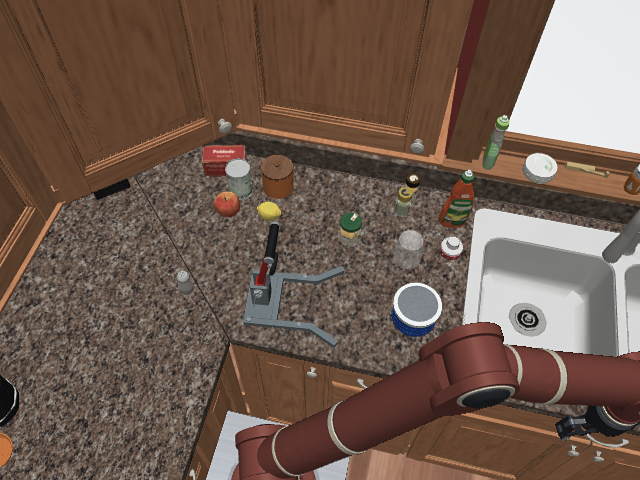

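View pics/wrist0.png

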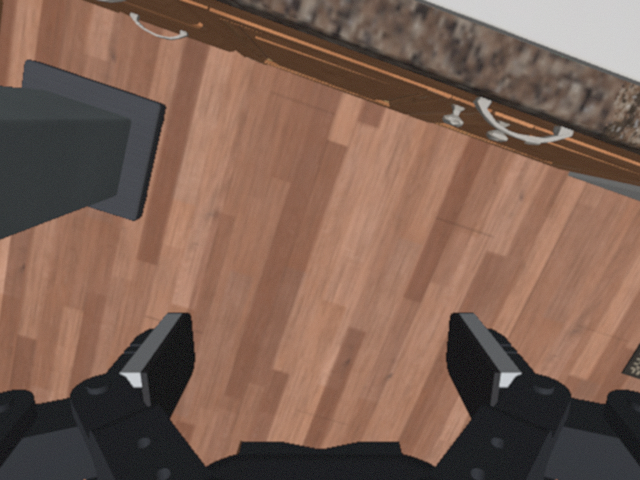

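The press fork opens to the right in the image (about world -y). The tub is around (417,309) in the top view, the glass is behind it at (410,250), and the honey jar (350,228) and shaker (184,282) are farther away. I'll zoom in to pick features.

```bash
python3 - <<'E'
import cv2
a=cv2.imread("pics/top0.png")[210:360,230:460]; cv2.imwrite("pics/topz.png",cv2.resize(a,None,fx=3.4,fy=3.4,interpolation=cv2.INTER_CUBIC))
a=cv2.imread("pics/scene0.png")[230:370,260:470]; cv2.imwrite("pics/scz.png",cv2.resize(a,None,fx=3.8,fy=3.8,interpolation=cv2.INTER_CUBIC))
E
cat > h.py <<'E'
import numpy as np, cv2, pickle
from workcell import ctrl
def cam(n): return ctrl.camera_info(n)
def ray(i,u,v,z):
    R,t,K=np.array(i["R"]),np.array(i["t"]),np.array(i["K"])
    c=-R.T@t; d=R.T@np.linalg.inv(K)@np.array([u,v,1.]); return c+d*(z-c[2])/d[2]
def proj(i,X):
    p=np.array(i["K"])@(np.array(i["R"])@np.array(X)+np.array(i["t"])); return p[:2]/p[2]
def tri(obs):
    A=np.zeros((3,3));b=np.zeros(3)
    for i,(u,v) in obs:
        R,t,K=np.array(i["R"]),np.array(i["t"]),np.array(i["K"])
        c=-R.T@t; d=R.T@np.linalg.inv(K)@np.array([u,v,1.]); d/=np.linalg.norm(d)
        P=np.eye(3)-np.outer(d,d); A+=P;b+=P@c
    return np.linalg.solve(A,b)
E
```

```text
(no output)
```

View pics/topz.png

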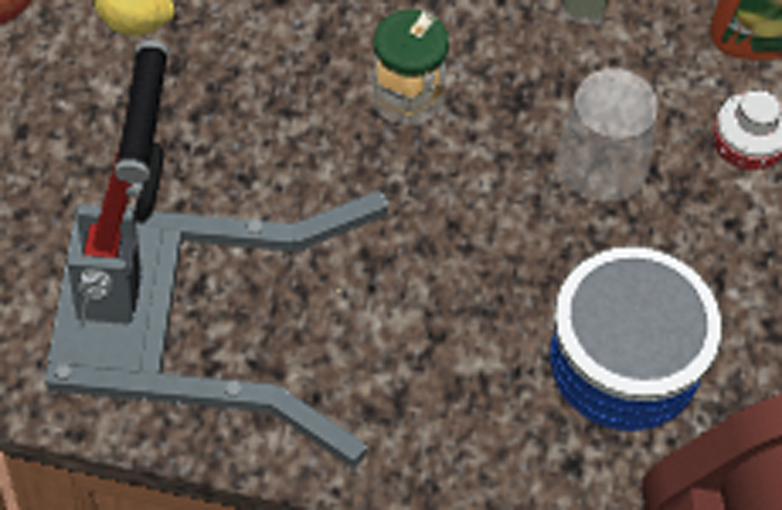

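View pics/scz.png

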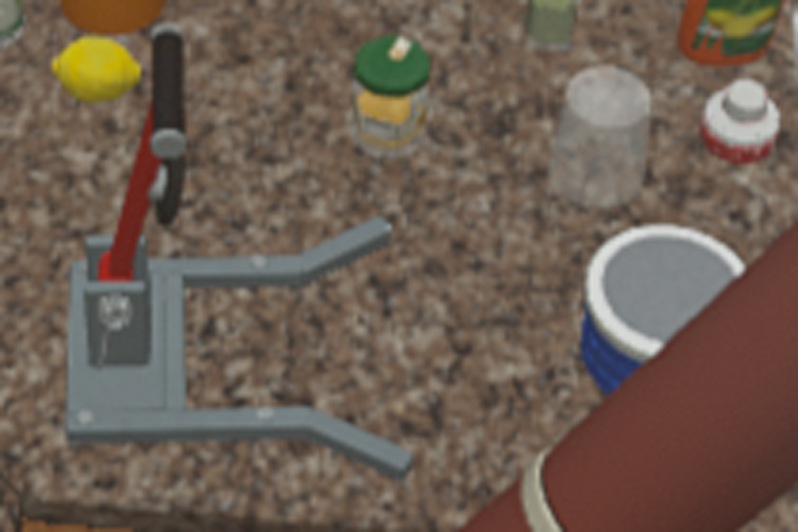

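Run:
```python
from h import *
T,S=cam("top"),cam("scene")
tz=lambda p:(p[0]/3.4+230-.35,p[1]/3.4+210-.35); sz=lambda p:(p[0]/3.8+260-.37,p[1]/3.8+230-.37)
pts={"bolt_near_back":((62,371),(84,416)),"bolt_near":((233,387),(265,412)),"bolt_far":((255,226),(260,260)),
"handle_near":((131,168),(169,142)),"handle_far":((152,47),(167,33)),"hinge bolt":((95,284),(115,312)),
"nearbar_tip_inner":((367,451),(411,460)),"farbar_tip_inner":((387,204),(390,229)),"jarcap":((411,42),(393,64)),"lid":((638,321),(0,0))}
for k,(a,b) in pts.items():
    if k!="lid":
        X=tri([(T,tz(a)),(S,sz(b))]); print(k,X.round(4),proj(T,X)-tz(a))
    z={"handle_near":.3,"handle_far":.3,"jarcap":.084,"lid":.084}.get(k,.022)
    print("   plane",ray(T,*tz(a),z).round(4),ray(S,*sz(b),z).round(4))
# lid white-rim mask, outer contour ellipse points -> plane z=.083 circle fit
im=cv2.imread("pics/top0.png"); hsv=cv2.cvtColor(im,cv2.COLOR_BGR2HSV)
m=((hsv[...,2]>190)&(hsv[...,1]<40)).astype(np.uint8); m[:270]=0;m[350:]=0;m[:,:380]=0;m[:,450:]=0
cs,_=cv2.findContours(m,cv2.RETR_EXTERNAL,cv2.CHAIN_APPROX_NONE); c=max(cs,key=cv2.contourArea)
hull=cv2.convexHull(c)[:,0]
print(cv2.fitEllipse(c))
for z in (.074,.084):
    P=np.array([ray(T,u,v,z)[:2] for u,v in c[:,0]])
    A=np.c_[2*P,np.ones(len(P))]; s=np.linalg.lstsq(A,(P**2).sum(1),rcond=None)[0]
    print(z,s[:2],np.sqrt(s[2]+s[:2]@s[:2]))
```

```text
bolt_near_back [0.3868 0.1758 0.0286] [-0.11432334 -0.07859711]
   plane [0.3896 0.1769 0.022 ] [0.3916 0.1771 0.022 ]
bolt_near [0.4058 0.0423 0.026 ] [-0.14274094 -0.09681695]
   plane [0.4074 0.0424 0.022 ] [0.4088 0.043  0.022 ]
bolt_far [0.5499 0.0598 0.0266] [-0.08720196 -0.0594419 ]
   plane [0.5523 0.0602 0.022 ] [0.5537 0.0604 0.022 ]
handle_near [0.4235 0.1121 0.3002] [0.2118191  0.14915172]
   plane [0.4239 0.1128 0.3   ] [0.4234 0.1116 0.3   ]
handle_far [0.5222 0.1249 0.3024] [-0.04807144 -0.03406127]
   plane [0.5237 0.1254 0.3   ] [0.5246 0.1254 0.3   ]
hinge bolt [0.4322 0.1564 0.0987] [-0.05317439 -0.0367721 ]
   plane [0.47   0.1733 0.022 ] [0.4907 0.1676 0.022 ]
nearbar_tip_inner [ 0.3846 -0.0694  0.0103] [-0.40080195 -0.26478588]
   plane [ 0.379  -0.0712  0.022 ] [ 0.3772 -0.0679  0.022 ]
farbar_tip_inner [ 0.6022 -0.0407  0.0148] [-0.01904641 -0.01272599]
   plane [ 0.598  -0.0413  0.022 ] [ 0.5962 -0.0406  0.022 ]
jarcap [ 0.7193 -0.0334  0.0852] [-0.08831949 -0.05938942]
   plane [ 0.72   -0.0336  0.084 ] [ 0.7207 -0.0331  0.084 ]
   plane [ 0.5051 -0.2545  0.084 ] [0.7615 0.301  0.084 ]
((417.3501892089844, 304.0235595703125), (41.531227111816406, 48.13832473754883), 109.81599426269531)
0.074 [ 0.51198012 -0.25501741] 0.062033251321114605
0.084 [ 0.50656791 -0.25430008] 0.06159668895184288
```

Measured so far:
- **Press:** origin about (0.482, 0.052), yaw about 97.4° (its +x is roughly world +y). The bolts, handle and hinge agree within a few mm.
- **Tub:** centre about (0.507, -0.254).

Next I move the hand behind the tub, high up, with the jaws across the push direction.

```bash
python3 -m crank '[[2.5,2,0,0,0,6.6,8.5],[5,4,0,0,0,13.2,8.5],[7.5,6,0,0,0,19.8,8.5],[10,8,0,0,0,26.4,8.5],[12.5,10,0,0,0,33,8.5],[15,12,0,0,0,39.6,8.5],[17.5,14,0,0,0,46,8.5],[20,16,0,0,0,53,8.5],[22.5,18,0,0,0,59.5,8.5],[25,20,0,0,0,66,8.5],[28,20.5,0,0,0,72.5,8.5],[31,21,0,0,0,79,8.5]]'
python3 - <<'E'
from h import *
for k in("wrist","top"):
    i=cam(k);im=ctrl.camera(k);cv2.imwrite(f"pics/{k}1.png",im[:,:,::-1]);pickle.dump(i,open(f"pics/{k}1.pkl","wb"))
print(ctrl.read_state())
E
```

```text
time_s: 1.15
tool_pos: [0.5167, -0.405, 0.2504]
orientation: [-2.064, -2.368, 0.0]
contact_force: [0.8, -1.2, -1.0]
gripper_width: 0.994
{'time_s': 1.25, 'joint_positions': array([ 0.84199208,  0.65519742, -0.39266075,  1.39073516,  0.25264351,
        1.14411258,  0.55801028]), 'qvel': array([ 0.04363202, -0.03181942,  0.07368608,  0.05899298,  0.01017754,
        0.02094438, -0.04880444]), 'effort': array([  1.01467721, -46.77984595,  -3.41768324, -17.64754772,
         0.19373756,  -0.08959939,   0.23310872]), 'tool_pos': array([ 0.52097461, -0.40225632,  0.24948341]), 'orientation': array([2.06102978, 2.37036291, 0.00935281]), 'contact_force': array([ 0.20921525,  0.30277211, -0.62925844]), 'wrist_torque': array([ 0.05528843,  0.03163168, -0.03376426]), 'gripper_width': 0.9984308282837343}
```

View pics/wrist1.png

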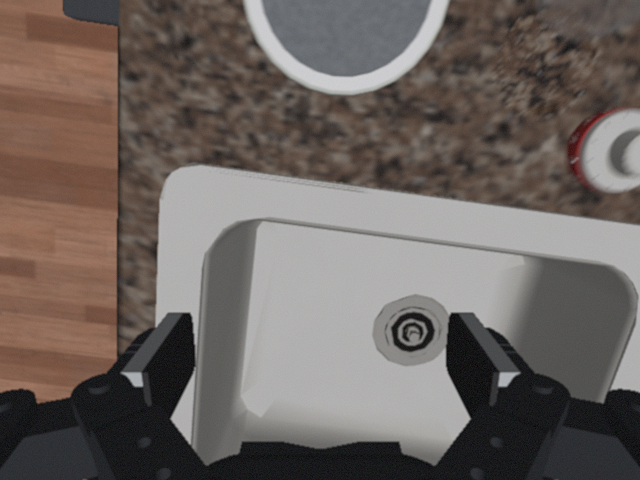

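View pics/top1.png

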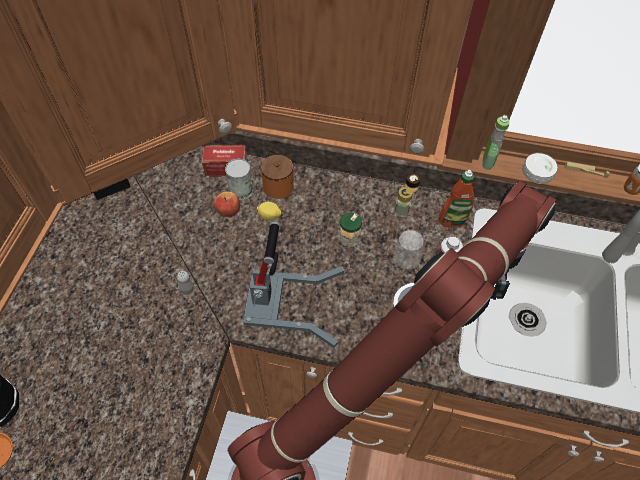

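The wrist view shows the lid's arc at the top centre, the sink rim's edge near row 180, and a bottle at the right. I'll take the lid centre from this arc together with the top view, plus the rim and glass positions.

Run:
```python
from h import *
T=cam("top");S=cam("scene");W=pickle.load(open("pics/wrist1.pkl","rb"))
im=cv2.imread("pics/wrist1.png");hsv=cv2.cvtColor(im,cv2.COLOR_BGR2HSV)
m=((hsv[...,2]>190)&(hsv[...,1]<40)).astype(np.uint8);m[110:]=0;m[:,:220]=0;m[:,470:]=0
# outer: lowest white pixel per column
pts=[(u,np.nonzero(m[:,u])[0].max()+.5) for u in range(260,436) if m[:,u].any()]
for z in(.074,.080,.084):
    P=np.array([ray(W,u,v,z)[:2] for u,v in pts]);A=np.c_[2*P,np.ones(len(P))]
    s=np.linalg.lstsq(A,(P**2).sum(1),rcond=None)[0];print(z,s[:2],np.sqrt(s[2]+s[:2]@s[:2]))
print("sink rim",ray(W,320,185,0),ray(W,180,170,0))
i0=lambda u,v,z:ray(T,u,v,z).round(3)
print("glass",i0(410,262,0),i0(410,240,.093),"pepper",i0(184,288,0),"shaker red",i0(452,252,0),"jar",i0(350,238,0))
print("redbottle wrist",ray(W,610,150,.06))
```

```text
0.074 [ 0.51233506 -0.25270185] 0.06376687664681017
0.08 [ 0.51223106 -0.2543359 ] 0.06249588251784212
0.084 [ 0.51216174 -0.25542527] 0.06164855309852725
sink rim [ 0.51476957 -0.39159525  0.        ] [ 0.39240692 -0.39523735  0.        ]
glass [ 0.68  -0.221  0.   ] [ 0.693 -0.207  0.093] pepper [0.449 0.384 0.   ] shaker red [ 0.743 -0.336 -0.   ] jar [ 0.721 -0.036  0.   ]
redbottle wrist [ 0.71717721 -0.32892007  0.06      ]
```

```bash
python3 -m crank '[[0,1,-3,5,0.65,0,8.5],[0.2,2,-6,10,1.3,0,8.5],[0.3,2.5,-9,15,2,0,8.5],[0.4,3,-12,19.8,2.6,0,8.5],[0.5,3.5,-15,19.8,2.6,0,8.5],[0.5,4,-18,19.8,2.6,0,8.5],[0.5,4.5,-20.5,19.8,2.6,0,8.5],[0.5,5.5,-20.5,19.8,2.6,0,8.5],[0.5,5.5,-20.5,19.8,2.6,0,8.5]]'
python3 - <<'E'
from h import *
for k in("wrist","top"):
    i=cam(k);im=ctrl.camera(k);cv2.imwrite(f"pics/{k}2.png",im[:,:,::-1]);pickle.dump(i,open(f"pics/{k}2.pkl","wb"))
s=ctrl.read_state();print(s["tool_pos"],s["joint_positions"].round(2))
E
```

```text
time_s: 2.0
tool_pos: [0.5194, -0.3486, 0.0443]
orientation: [-1.882, -2.146, -0.333]
contact_force: [0.8, 0.7, 0.9]
gripper_width: 0.994
[ 0.5217435  -0.35161811  0.04725429] [ 0.9   0.97 -0.45  1.44  0.13  1.02  0.64]
```

View pics/wrist2.png

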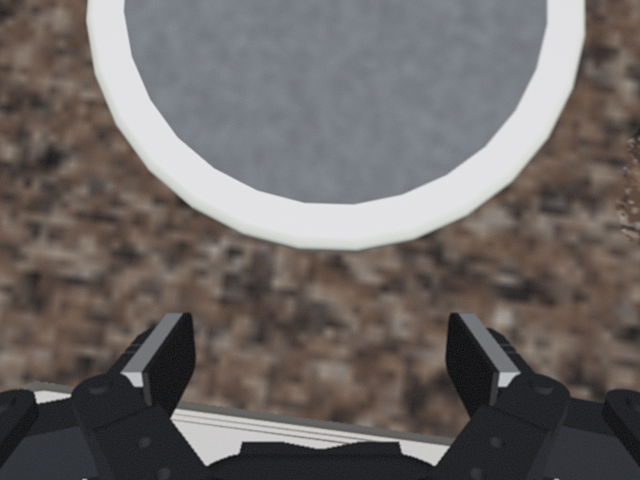

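View pics/top2.png

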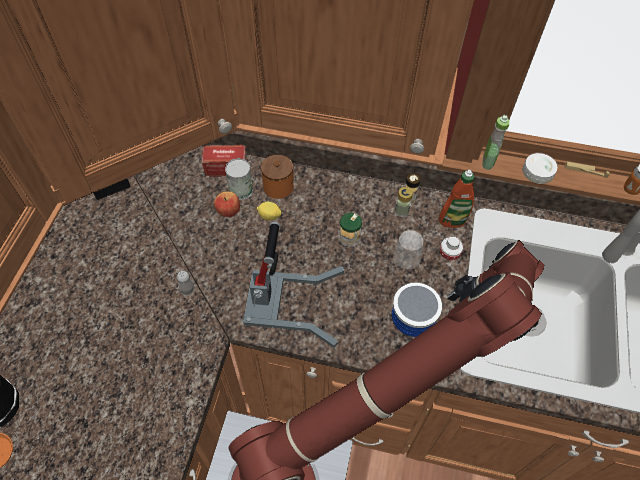

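The fingers straddle the tub, which sits about 15 px right of their midline. I'll shift +0.4 cm in x and move forward to contact.

```bash
python3 -m crank '[[0.4,0.5,0,0,0,0,8.5],[0.4,1,0,0,0,0,8.5],[0.4,1.5,0,0,0,0,8.5],[0.4,2,0,0,0,0,8.5],[0.4,2.5,0,0,0,0,8.5],[0.4,3,0,0,0,0,8.5],[0.3,3.5,0,0,0,0,8.5],[0.3,4,0,0,0,0,8.5],[0.3,4.5,0,0,0,0,8.5],[0.3,5,0,0,0,0,8.5],[0.2,5.5,0,0,0,0,8.5],[0.2,6,0,0,0,0,8.5]]'
python3 - <<'E'
from h import *
for k in("wrist","top"):
    i=cam(k);im=ctrl.camera(k);cv2.imwrite(f"pics/{k}3.png",im[:,:,::-1]);pickle.dump(i,open(f"pics/{k}3.pkl","wb"))
s=ctrl.read_state();print(s["tool_pos"],s["contact_force"])
E
```

```text
time_s: 3.1
tool_pos: [0.5223, -0.2918, 0.0452]
orientation: [-1.889, -2.15, -0.331]
contact_force: [-0.2, -2.0, 0.5]
gripper_width: 0.995
[ 0.52269926 -0.2900078   0.04539485] [-0.19204934 -0.9701338  -0.24034859]
```

View pics/wrist3.png

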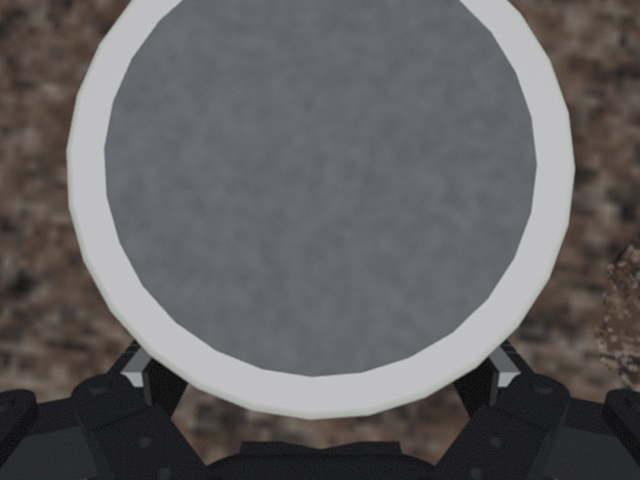

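View pics/top3.png

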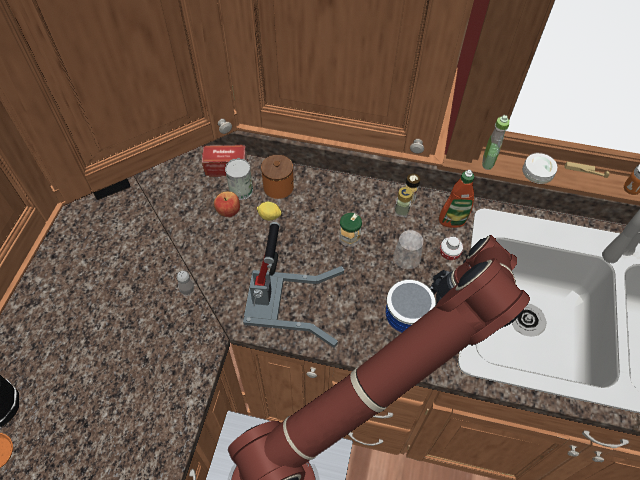

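The tub is centred in the cradle and moving with the fingers at about 1–2 N. Next I get the tub-to-TCP offset in the cradle.

```bash
cat >> h.py <<'E'
def lidc(n,z=.084,roi=None):
    im=cv2.imread(f"pics/{n}.png");hsv=cv2.cvtColor(im,cv2.COLOR_BGR2HSV)
    m=((hsv[...,2]>150)&(hsv[...,1]<30)).astype(np.uint8)
    if roi: k=np.zeros_like(m);a,b,c,d=roi;k[b:d,a:c]=1;m*=k
    cs,_=cv2.findContours(m,cv2.RETR_EXTERNAL,cv2.CHAIN_APPROX_NONE);c=max(cs,key=cv2.contourArea)[:,0]
    c=c[(c[:,0]>2)&(c[:,0]<637)&(c[:,1]>2)]
    W=pickle.load(open(f"pics/{n}.pkl","rb"))
    P=np.array([ray(W,u,v,z)[:2] for u,v in c])
    keep=np.ones(len(P),bool)
    for _ in range(8):
        A=np.c_[2*P[keep],np.ones(keep.sum())];s=np.linalg.lstsq(A,(P[keep]**2).sum(1),rcond=None)[0]
        r=np.sqrt(s[2]+s[:2]@s[:2]); keep=np.abs(np.hypot(*(P-s[:2]).T)-r)<.003
    return s[:2].round(4),round(r,4),keep.mean().round(2)
E
python3 - <<'E'
from h import *
for z in(.074,.080,.084):print(z,lidc("wrist3",z,(40,0,620,430)),lidc("top3",z,(370,270,440,335)))
E
```

```text
0.074 (array([0., 0.]), np.float64(0.0), np.float64(0.0)) (array([ 0.5171, -0.2368]), np.float64(0.0625), np.float64(0.5))
0.08 (array([0., 0.]), np.float64(0.0), np.float64(0.0)) (array([ 0.5138, -0.2364]), np.float64(0.0622), np.float64(0.5))
0.084 (array([0., 0.]), np.float64(0.0), np.float64(0.0)) (array([ 0.5117, -0.2362]), np.float64(0.062), np.float64(0.5))
```

```bash
sed -i 's/^    c=c\[(c/    c=cv2.convexHull(c)[:,0]\n    c=c[(c/' h.py
python3 - <<'E'
from h import *
for z in(.074,.080,.084):print(z,lidc("wrist3",z,(40,0,620,430)),lidc("wrist2",z,(40,0,620,300)))
E
```

```text
0.074 (array([ 0.5154, -0.2382]), np.float64(0.0675), np.float64(1.0)) (array([ 0.5109, -0.2514]), np.float64(0.0679), np.float64(1.0))
0.08 (array([ 0.5156, -0.2397]), np.float64(0.0639), np.float64(1.0)) (array([ 0.5112, -0.2554]), np.float64(0.0642), np.float64(1.0))
0.084 (array([ 0.5157, -0.2407]), np.float64(0.0615), np.float64(1.0)) (array([ 0.5114, -0.258 ]), np.float64(0.0618), np.float64(1.0))
```

```bash
python3 -m crank '[[-0.05,0.5,0,0,0,0,8.5],[-0.15,1.3,0,0,0,0,8.5],[-0.25,2.3,0,0,0,0,8.5],[-0.35,3.3,0,0,0,0,8.5],[-0.45,4.3,0,0,0,0,8.5],[-0.6,5.3,0,0,0,0,8.5],[-0.7,6.3,0,0,0,0,8.5],[-0.8,7.3,0,0,0,0,8.5],[-0.9,8.1,0,0,0,0,8.5],[-1,8.7,0,0,0,0,8.5],[-1.05,9.2,0,0,0,0,8.5],[-1.1,9.5,0,0,0,0,8.5]]'
python3 - <<'E'
from h import *
for k in("wrist","top"):
    i=cam(k);im=ctrl.camera(k);cv2.imwrite(f"pics/{k}4.png",im[:,:,::-1]);pickle.dump(i,open(f"pics/{k}4.pkl","wb"))
s=ctrl.read_state();print(s["tool_pos"],s["contact_force"],lidc("wrist4",.08,(40,0,620,430)))
E
```

```text
time_s: 4.2
tool_pos: [0.5115, -0.1958, 0.0453]
orientation: [-1.887, -2.15, -0.332]
contact_force: [-0.7, -2.5, -0.9]
gripper_width: 0.992
[ 0.51146669 -0.19577652  0.04538114] [0.37248615 0.46537988 0.54676037] (array([ 0.5048, -0.1438]), np.float64(0.0639), np.float64(1.0))
```

View pics/wrist4.png

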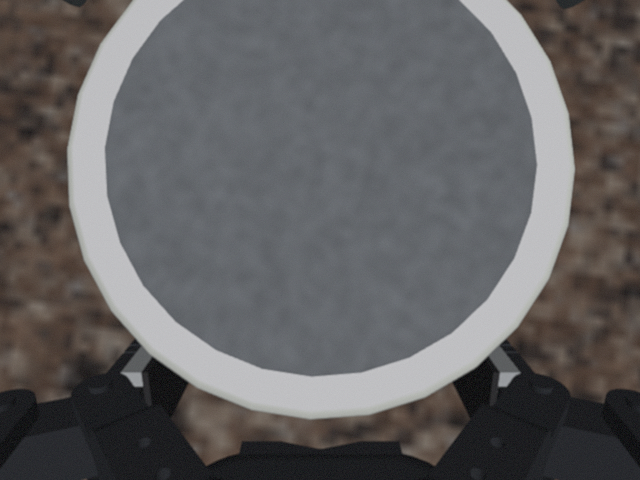

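View pics/top4.png

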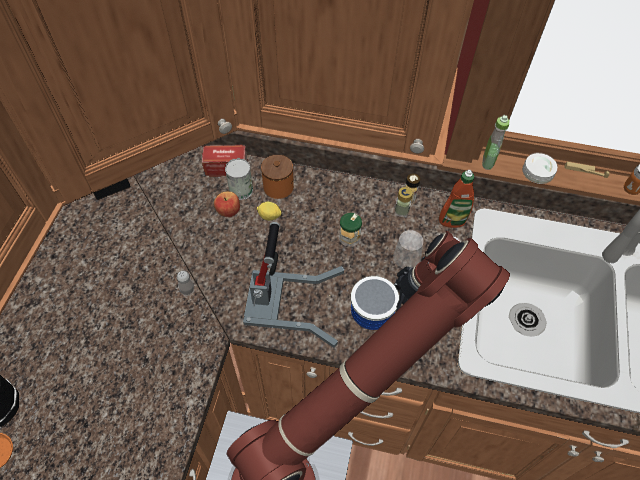

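```bash
python3 -m crank '[[-0.05,0.5,0,0,0,0,8.5],[-0.1,1.4,0,0,0,0,8.5],[-0.2,2.5,0,0,0,0,8.5],[-0.3,3.6,0,0,0,0,8.5],[-0.4,4.7,0,0,0,0,8.5],[-0.55,5.8,0,0,0,0,8.5],[-0.7,6.9,0,0,0,0,8.5],[-0.85,8,0,0,0,0,8.5],[-1,9,0,0,0,0,8.5],[-1.1,9.8,0,0,0,0,8.5],[-1.2,10.4,0,0,0,0,8.5],[-1.25,10.8,0,0,0,0,8.5]]'
python3 - <<'E'
from h import *
for k in("wrist","top"):
    i=cam(k);im=ctrl.camera(k);cv2.imwrite(f"pics/{k}5.png",im[:,:,::-1]);pickle.dump(i,open(f"pics/{k}5.pkl","wb"))
s=ctrl.read_state();print(s["tool_pos"],s["contact_force"],lidc("wrist5",.08,(40,0,620,430)))
E
```

```text
time_s: 5.3
tool_pos: [0.4989, -0.0876, 0.0453]
orientation: [-1.886, -2.15, -0.332]
contact_force: [0.1, -1.1, -0.3]
gripper_width: 1.0
[ 0.49889509 -0.08748384  0.04549008] [0.10004717 0.21127567 0.13589258] (array([ 0.4921, -0.0355]), np.float64(0.0639), np.float64(1.0))
```

View pics/wrist5.png

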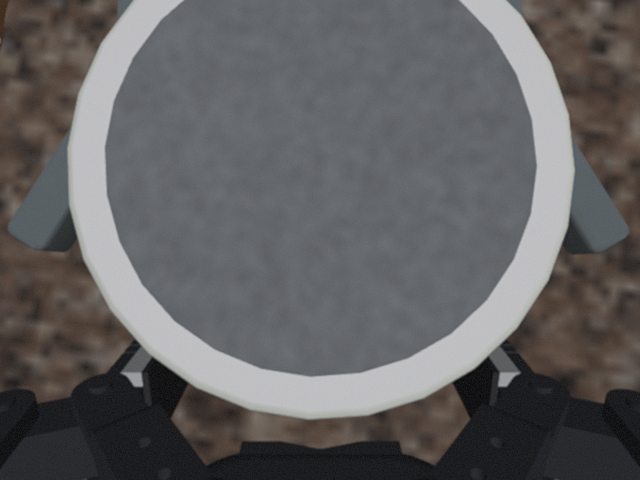

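View pics/top5.png

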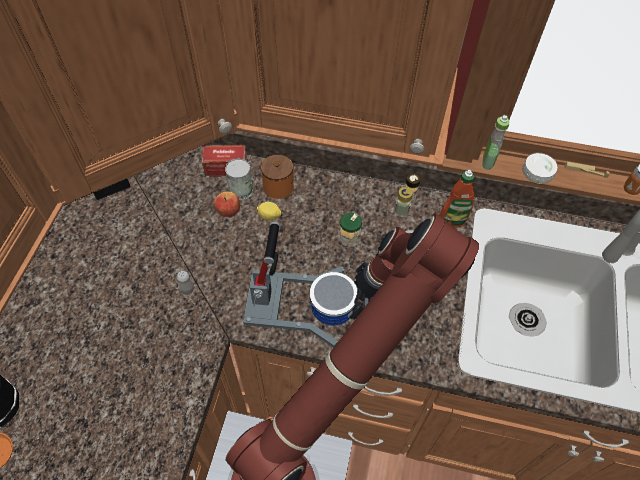

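The fork tips sit symmetrically about the tub, at columns 10 and 628, and level. I'll keep straight on along the press axis.

```bash
python3 -m crank '[[-0.07,0.5,0,0,0,0,8.5],[-0.15,1.2,0,0,0,0,8.5],[-0.25,2,0,0,0,0,8.5],[-0.35,2.8,0,0,0,0,8.5],[-0.45,3.5,0,0,0,0,8.5],[-0.55,4.2,0,0,0,0,8.5],[-0.65,4.9,0,0,0,0,8.5],[-0.75,5.6,0,0,0,0,8.5],[-0.8,6.2,0,0,0,0,8.5],[-0.85,6.7,0,0,0,0,8.5],[-0.9,7.1,0,0,0,0,8.5],[-0.97,7.5,0,0,0,0,8.5]]'
python3 - <<'E'
from h import *
for k in("wrist","top"):
    i=cam(k);im=ctrl.camera(k);cv2.imwrite(f"pics/{k}6.png",im[:,:,::-1]);pickle.dump(i,open(f"pics/{k}6.pkl","wb"))
s=ctrl.read_state();print(s["tool_pos"],s["contact_force"],lidc("wrist6",.08,(40,0,620,430)))
E
```

```text
time_s: 6.4
tool_pos: [0.4894, -0.0133, 0.0453]
orientation: [-1.888, -2.15, -0.332]
contact_force: [0.3, -1.4, 0.9]
gripper_width: 0.996
[ 0.48922909 -0.0125392   0.04544426] [-0.01792216 -0.14498723 -1.06036182] (array([0.4828, 0.0386]), np.float64(0.0639), np.float64(1.0))
```

View pics/wrist6.png

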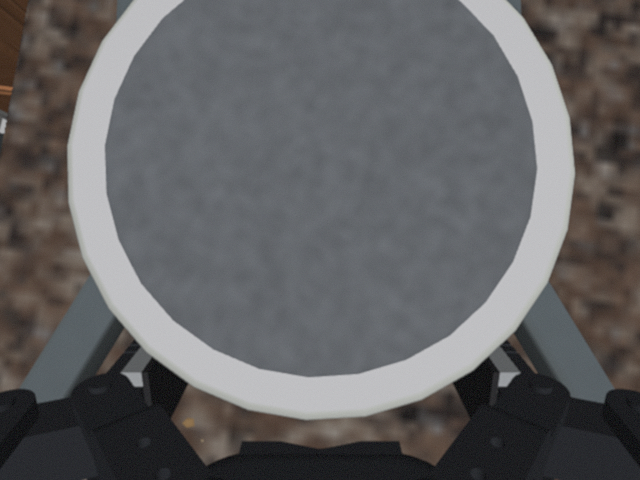

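View pics/top6.png

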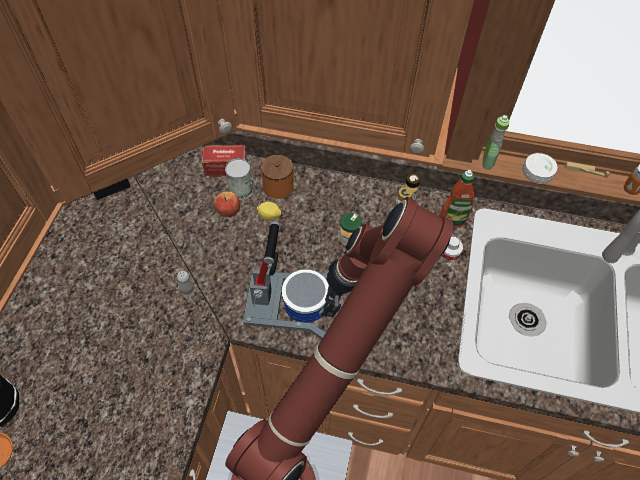

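```bash
python3 -m crank '[[-0.02,0.2,0,0,0,0,8.5],[-0.05,0.4,0,0,0,0,8.5],[-0.08,0.6,0,0,0,0,8.5],[-0.1,0.8,0,0,0,0,8.5],[-0.12,0.95,0,0,0,0,8.5],[-0.14,1.1,0,0,0,0,8.5]]'; python3 -m crank '[[-0.02,0.1,0,0,0,0,8.5],[-0.03,0.2,0,0,0,0,8.5],[-0.03,0.2,0,0,0,0,8.5]]';python3 -m crank '[[-0.02,0.1,0,0,0,0,8.5],[-0.03,0.2,0,0,0,0,8.5],[-0.03,0.2,0,0,0,0,8.5]]'
```

```text
time_s: 7.0
tool_pos: [0.4881, -0.0026, 0.0453]
orientation: [-1.888, -2.15, -0.332]
contact_force: [-0.2, -2.7, 0.6]
gripper_width: 0.999
time_s: 7.25
tool_pos: [0.4879, -0.0013, 0.0453]
orientation: [-1.889, -2.15, -0.332]
contact_force: [0.3, -3.7, 0.9]
gripper_width: 0.996
time_s: 7.5
tool_pos: [0.4879, -0.0009, 0.0452]
orientation: [-1.891, -2.151, -0.33]
contact_force: [0.3, -8.6, 4.0]
gripper_width: 0.994
```

```bash
python3 -m crank '[[-0.02,0.1,0,0,0,0,8.5],[-0.03,0.2,0,0,0,0,8.5],[-0.03,0.2,0,0,0,0,8.5]]'
python3 - <<'E'
from h import *
for k in("wrist","top","scene"):
    i=cam(k);im=ctrl.camera(k);cv2.imwrite(f"pics/{k}7.png",im[:,:,::-1]);pickle.dump(i,open(f"pics/{k}7.pkl","wb"))
s=ctrl.read_state();print(s["tool_pos"],s["contact_force"],lidc("wrist7",.08,(40,0,620,430)))
a=cv2.imread("pics/top7.png")[230:350,230:380];b=cv2.imread("pics/scene7.png")[240:360,260:410]
cv2.imwrite("pics/z7.png",cv2.resize(np.vstack([a,b]),None,fx=2.5,fy=2.5,interpolation=cv2.INTER_CUBIC))
E
```

```text
time_s: 7.75
tool_pos: [0.4878, -0.0007, 0.0451]
orientation: [-1.894, -2.152, -0.329]
contact_force: [-1.0, -11.7, 4.3]
gripper_width: 0.995
[ 0.4878515  -0.00067502  0.04504931] [  0.2910168  -11.80152389   4.75695527] (array([0.4813, 0.0504]), np.float64(0.0639), np.float64(1.0))
```

View pics/z7.png

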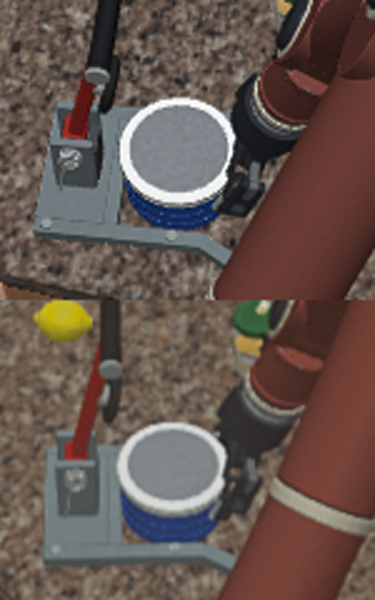

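The tub is at (0.481, 0.050). The tool stalled as the force rose to 12 N, and the view shows the tub touching the back stop. I'll back off straight along the axis, then lift.

```bash
python3 -m crank '[[0.1,-0.5,0,0,0,0,8.5],[0.15,-1,0,0,0,0,8.5],[0.3,-2,0,0,0,0,8.5],[0.45,-3.5,0,0,0,0,8.5],[0.65,-5,0,0,0,0,8.5],[0.85,-6.5,0,0,0,0,8.5],[1,-7.5,0,0,0,0,8.5],[1,-8,2,0,0,0,8.5],[1,-8,5,0,0,0,8.5],[1,-8,8,-6,-0.8,0,8.5],[1,-8,11,-12,-1.6,0,8.5],[1,-8,14,-19.8,-2.6,0,8.5]]'
python3 -m crank '[[0.5,0.5,3,0,0,-7,8.5],[1,1,6,0,0,-14,8.5],[1,1.5,9,0,0,-21,8.5],[1,2,12,0,0,-28,8.5],[1,2,15,0,0,-35,8.5],[1,2,18,0,0,-42,8.5],[1,2,20,0,0,-49,8.5],[1,2,22,0,0,-56,8.5],[1,2,22,0,0,-63,8.5],[1,2,22,0,0,-70,8.5],[1,2,22,0,0,-77,8.5],[1,2,22,0,0,-84,8.5]]'
python3 - <<'E'
from h import *
for k in("wrist","top","scene"):
    i=cam(k);im=ctrl.camera(k);cv2.imwrite(f"pics/{k}8.png",im[:,:,::-1]);pickle.dump(i,open(f"pics/{k}8.pkl","wb"))
s=ctrl.read_state();print(s["time_s"],s["tool_pos"],s["orientation"],s["joint_positions"].round(2))
a=cv2.imread("pics/top8.png")[200:350,220:420];b=cv2.imread("pics/scene8.png")[220:370,250:450]
cv2.imwrite("pics/z8.png",cv2.resize(np.hstack([a,b]),None,fx=2,fy=2,interpolation=cv2.INTER_CUBIC))
E
```

```text
time_s: 8.9
tool_pos: [0.4973, -0.0784, 0.1869]
orientation: [-2.074, -2.352, -0.01]
contact_force: [1.6, 0.8, -1.8]
gripper_width: 0.994
time_s: 9.9
tool_pos: [0.5067, -0.0562, 0.4051]
orientation: [-3.119, -0.36, -0.017]
contact_force: [0.1, 0.1, 0.3]
gripper_width: 0.995
10.05 [ 0.50678247 -0.0561743   0.40501354] [-3.11722112 -0.37343172 -0.01742113] [ 0.09  0.27 -0.03  1.56  0.    1.31 -1.27]
```

View pics/wrist8.png

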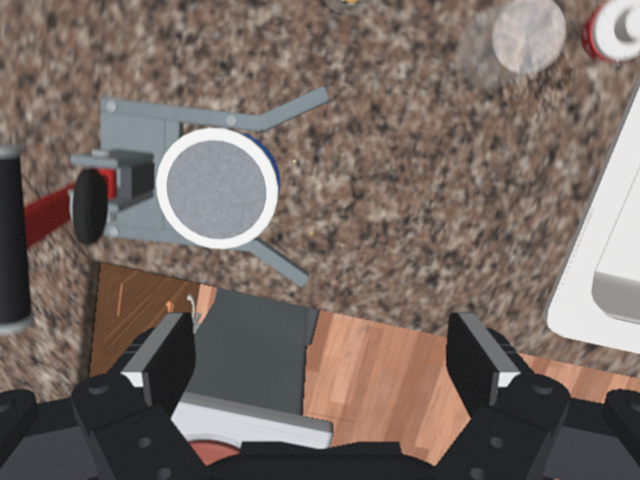

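View pics/z8.png

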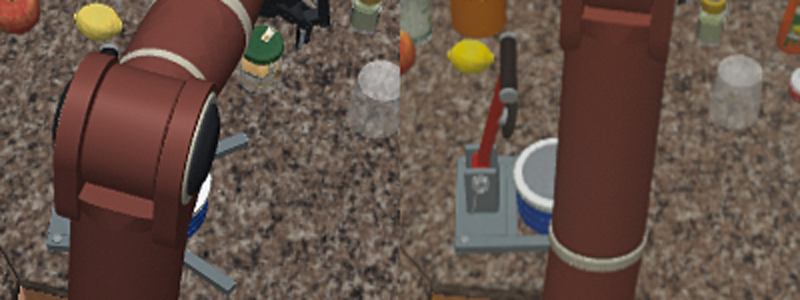

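Run:
```python
from h import *
W=pickle.load(open("pics/wrist8.pkl","rb"));T,S=cam("top"),cam("scene")
L=lidc("wrist8",.081,(150,110,290,260));print(L)
for n,p in dict(b_fb=(112,106),b_f=(231,120),b_nb=(112,231)).items(): print(n,ray(W,*p,.022).round(4))
# near bolt pair / far: press axis
a,b,c=[ray(W,*p,.022)[:2] for p in((112,106),(231,120),(112,231))]
d=a-b;print("yaw",np.degrees(np.arctan2(d[1],d[0])),np.degrees(np.arctan2((a-c)[1],(a-c)[0]))+90)
for z in(.29,.3,.31):print("handle far end/near end",ray(W,12,150,z).round(4),ray(W,14,327,z).round(4))
# scene8 handle ends
print(tri([(S,((500/2-200)+250+4.5,220+37/2))]*1+[(W,(12,150))]) )
x=np.array([np.cos(np.radians(97.4)),np.sin(np.radians(97.4))]);y=np.array([-x[1],x[0]])
for q in(a,b,c): e=q-L[0];print("bolt in tub-frame",(e@x).round(4),(e@y).round(4))
```

```text
(array([0.4767, 0.0575]), np.float64(0.0728), np.float64(0.54))
b_fb [0.5382 0.1933 0.022 ]
b_f [0.5538 0.0594 0.022 ]
b_nb [0.3917 0.1786 0.022 ]
yaw 96.6545500780336 95.70084053197989
handle far end/near end [0.5217 0.1213 0.29  ] [0.4131 0.1159 0.29  ]
handle far end/near end [0.5239 0.1146 0.3   ] [0.4198 0.1094 0.3   ]
handle far end/near end [0.5261 0.1078 0.31  ] [0.4265 0.1029 0.31  ]
[0.52418621 0.12029939 0.29717739]
bolt in tub-frame 0.1267 -0.0784
bolt in tub-frame -0.0081 -0.0767
bolt in tub-frame 0.1311 0.0687
```

```bash
python3 -m crank '[[0,3,0,0,0,-3,8.5],[0,6,0,0,0,-6,8.5],[0,9,0,0,0,-6,8.5],[0,12,0,0,0,-6,8.5],[0,15,0,0,0,-6,8.5],[0,17,0,0,0,-6,8.5],[0,17.5,0,0,0,-6,8.5],[0,17.5,0,0,0,-6,8.5]]'
python3 - <<'E'
from h import *
for k in("wrist","scene"):
    i=cam(k);im=ctrl.camera(k);cv2.imwrite(f"pics/{k}9.png",im[:,:,::-1]);pickle.dump(i,open(f"pics/{k}9.pkl","wb"))
s=ctrl.read_state();print(s["time_s"],s["tool_pos"],s["orientation"],s["joint_positions"].round(2))
b=cv2.imread("pics/scene9.png")[180:370,220:450]
cv2.imwrite("pics/z9.png",cv2.resize(b,None,fx=3,fy=3,interpolation=cv2.INTER_CUBIC))
W=cam("wrist")
for f in(.0,-.033,-.05): print(f,proj(W,[.473-f*.992,.118-f*.129,.3]))
E
```

```text
time_s: 10.72
tool_pos: [0.5067, 0.1202, 0.405]
orientation: [-3.133, -0.213, -0.018]
contact_force: [0.3, -0.4, -0.6]
gripper_width: 0.994
10.8167 [0.5072661  0.11671457 0.40513487] [3.13434259 0.20282699 0.01855241] [-0.2   0.29 -0.09  1.53  0.03  1.31 -1.74]
0.0 [309.77633188 306.76335887]
-0.033 [309.3835692  252.62296206]
-0.05 [309.16974008 223.14767263]
```

View pics/wrist9.png

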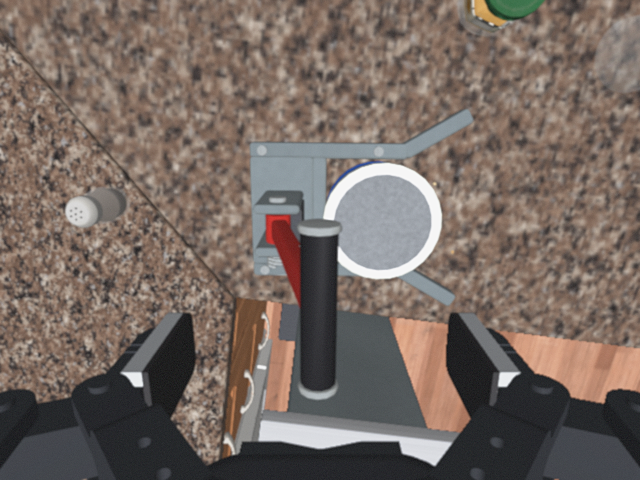

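View pics/z9.png

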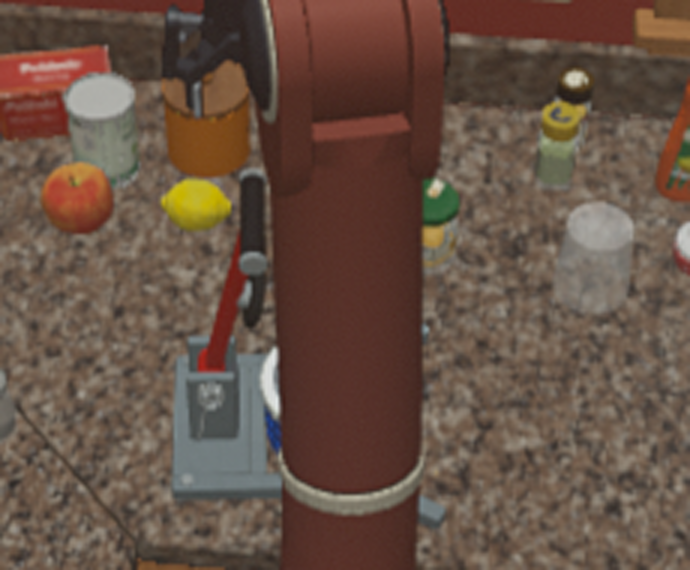

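Run:
```python
from h import *
W=pickle.load(open("pics/wrist9.pkl","rb"))
print(ray(W,320,228,.311),ray(W,319,390,.311))
print("lid",ray(W,383,220,.081))
```

```text
[0.5226726  0.12230576 0.311     ] [0.42542141 0.10959925 0.311     ]
lid [0.48481793 0.04899399 0.081     ]
```

The handle is centred between the fingers at column 320, spanning (0.523, 0.122) to (0.425, 0.110), and the TCP is 33 mm off the lever arm. I'll descend and close.

```bash
python3 -m crank '[[0,-0.1,-3,0,0,0,8.5],[0,-0.1,-6,0,0,0,8.5],[0,-0.1,-8.5,0,0,0,8.5],[0,-0.1,-10.5,0,0,0,8.5],[0,-0.1,-10.7,0,0,0,7],[0,-0.1,-10.7,0,0,0,5],[0,-0.1,-10.7,0,0,0,4]]'
python3 - <<'E'
from h import *
for k in("wrist","scene"):
    i=cam(k);im=ctrl.camera(k);cv2.imwrite(f"pics/{k}10.png",im[:,:,::-1])
s=ctrl.read_state();print(s["time_s"],s["tool_pos"],s["contact_force"],s["gripper_width"])
b=cv2.imread("pics/scene10.png")[180:370,220:450]
cv2.imwrite("pics/z10.png",cv2.resize(b,None,fx=3,fy=3,interpolation=cv2.INTER_CUBIC))
E
```

```text
time_s: 11.4
tool_pos: [0.5081, 0.1164, 0.2996]
orientation: [-3.134, -0.201, -0.023]
contact_force: [-0.0, -0.5, -0.3]
gripper_width: 0.602
11.5 [0.50821573 0.11707916 0.3000691 ] [-0.00474971  0.08669229  0.18834957] 0.46888303164187956
```

View pics/wrist10.png

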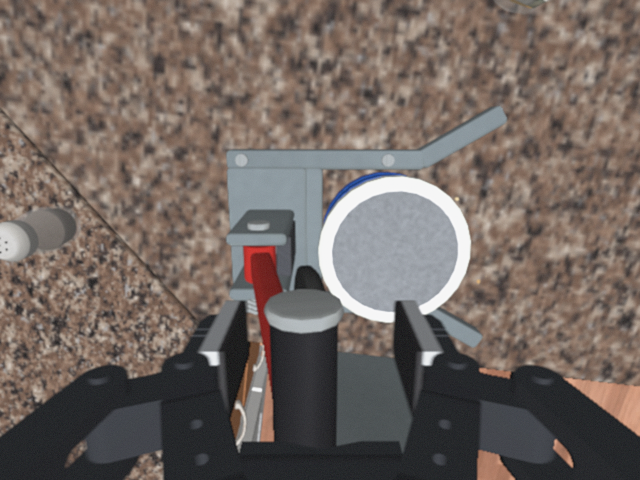

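View pics/z10.png

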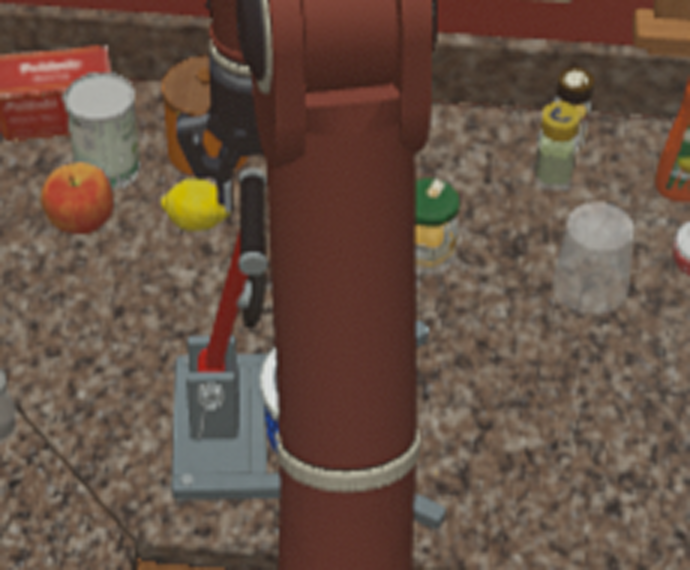

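The handle sits about 14 px (roughly 4 mm) left of the midline. I'll shift +0.4 cm in y and close.

```bash
python3 -m crank '[[0,0.3,0,0,0,0,4],[0,0.4,0,0,0,0,3.2],[0,0.4,0,0,0,0,2.6],[0,0.4,0,0,0,0,2],[0,0.4,0,0,0,0,1.2],[0,0.4,0,0,0,0,1.2],[0,0.4,0,0,0,0,1.2]]'
python3 - <<'E'
from h import *
for k in("wrist",):
    i=cam(k);im=ctrl.camera(k);cv2.imwrite(f"pics/{k}11.png",im[:,:,::-1])
s=ctrl.read_state();print(s["time_s"],s["tool_pos"],s["contact_force"],s["gripper_width"],s["joint_positions"].round(2))
E
```

```text
time_s: 12.08
tool_pos: [0.5073, 0.1213, 0.299]
orientation: [-3.134, -0.204, -0.021]
contact_force: [-1.3, -1.2, 5.7]
gripper_width: 0.233
12.1333 [0.50731379 0.12135686 0.29896938] [-1.00946749 -0.63066915  6.17213519] 0.2407188242380428 [-0.21  0.36 -0.1   1.73  0.04  1.04 -1.76]
```

View pics/wrist11.png

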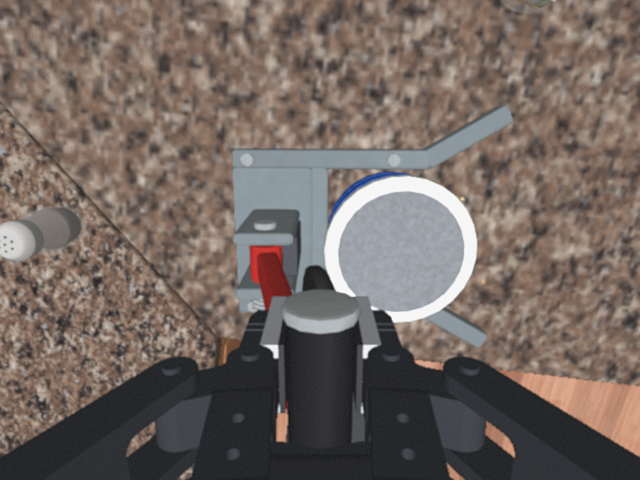

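The grip is solid: opening 20 mm on the 22 mm bar. Next I work out the arc waypoints.

Run:
```python
import numpy as np
ph=[78,74.5,71,67.5,64,60.5,57,53.5,50,46.5,43,39.5,36,32.5,29,25.5,22,18.5,15,12,9,6,3,0,-2]
r=lambda a:np.array([-20.5*np.cos(np.radians(a)),20.5*np.sin(np.radians(a))])
for k,g in enumerate((range(1,9),range(9,17),range(17,25))):
    b=ph[g[0]-1]
    print("from",b)
    for j in g:
        d=r(ph[j])-r(b); t=(b-ph[j])*30/78
        print([round(float(v),2) for v in(-.129*d[0],.992*d[0],d[1],.992*t,.129*t)])
```

```text
from 78
[0.16, -1.21, -0.3, 1.34, 0.17]
[0.31, -2.39, -0.67, 2.67, 0.35]
[0.46, -3.55, -1.11, 4.01, 0.52]
[0.61, -4.69, -1.63, 5.34, 0.69]
[0.75, -5.79, -2.21, 6.68, 0.87]
[0.89, -6.85, -2.86, 8.01, 1.04]
[1.02, -7.87, -3.57, 9.35, 1.22]
[1.15, -8.84, -4.35, 10.68, 1.39]
from 50
[0.12, -0.93, -0.83, 1.34, 0.17]
[0.23, -1.8, -1.72, 2.67, 0.35]
[0.34, -2.62, -2.66, 4.01, 0.52]
[0.44, -3.38, -3.65, 5.34, 0.69]
[0.53, -4.08, -4.69, 6.68, 0.87]
[0.61, -4.71, -5.77, 8.01, 1.04]
[0.69, -5.28, -6.88, 9.35, 1.22]
[0.75, -5.78, -8.02, 10.68, 1.39]
from 22
[0.06, -0.43, -1.17, 1.34, 0.17]
[0.1, -0.79, -2.37, 2.67, 0.35]
[0.13, -1.04, -3.42, 3.82, 0.5]
[0.16, -1.23, -4.47, 4.96, 0.65]
[0.18, -1.37, -5.54, 6.1, 0.79]
[0.19, -1.45, -6.61, 7.25, 0.94]
[0.19, -1.48, -7.68, 8.39, 1.09]
[0.19, -1.47, -8.39, 9.16, 1.19]
```

```bash
python3 -m crank '[[0.16,-1.2,-0.3,1.3,0.2,0,1.2],[0.31,-2.4,-0.67,2.7,0.35,0,1.2],[0.46,-3.55,-1.1,4,0.5,0,1.2],[0.6,-4.7,-1.6,5.3,0.7,0,1.2]]'
python3 - <<'E'
from h import *
s=ctrl.read_state();print(s["tool_pos"],s["contact_force"],s["gripper_width"],s["joint_positions"].round(2))
i=ctrl.camera("wrist");cv2.imwrite("pics/wrist12.png",i[:,:,::-1])
E
```

```text
time_s: 12.47
tool_pos: [0.5128, 0.0784, 0.2834]
orientation: [-3.033, -0.199, -0.011]
contact_force: [-1.0, 4.6, 5.6]
gripper_width: 0.238
[0.51279232 0.07835156 0.28340151] [-1.02216377  4.56031058  5.63768593] 0.23818605464669745 [-0.05  0.37 -0.12  1.76 -0.07  0.99 -1.57]
```

View pics/wrist12.png

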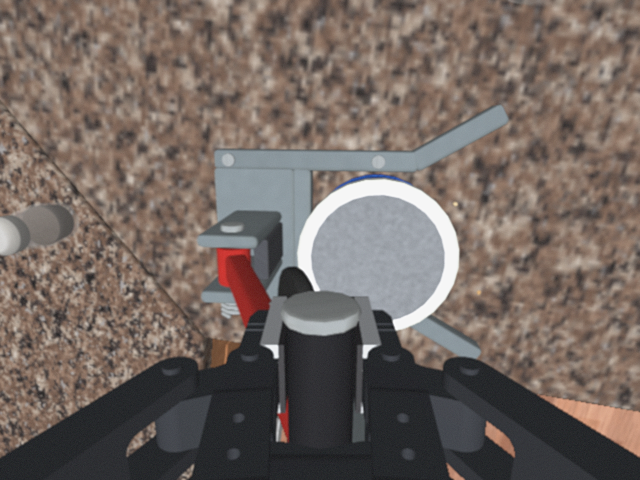

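The lever follows with about 7 N on the tool. I'll continue the arc.

```bash
python3 -m crank '[[0.14,-1.1,-0.58,1.3,0.2,0,1.2],[0.28,-2.15,-1.23,2.7,0.35,0,1.2],[0.41,-3.18,-1.94,4,0.5,0,1.2],[0.54,-4.15,-2.72,5.3,0.7,0,1.2]]'
python3 -m crank '[[0.12,-0.93,-0.83,1.3,0.2,0,1.2],[0.23,-1.8,-1.72,2.7,0.35,0,1.2],[0.34,-2.62,-2.66,4,0.5,0,1.2],[0.44,-3.38,-3.65,5.3,0.7,0,1.2],[0.53,-4.08,-4.7,6.7,0.9,0,1.2],[0.61,-4.7,-5.77,8,1,0,1.2],[0.69,-5.3,-6.9,9.3,1.2,0,1.2],[0.75,-5.8,-8,10.7,1.4,0,1.2]]'
python3 - <<'E'
from h import *
s=ctrl.read_state();print(s["tool_pos"],s["contact_force"],s["gripper_width"],s["joint_positions"].round(2))
for k in("wrist","scene"):
    i=ctrl.camera(k);cv2.imwrite(f"pics/{k}13.png",i[:,:,::-1])
b=cv2.imread("pics/scene13.png")[180:370,220:450]
cv2.imwrite("pics/z13.png",cv2.resize(b,None,fx=3,fy=3,interpolation=cv2.INTER_CUBIC))
E
```

```text
time_s: 12.85
tool_pos: [0.5181, 0.0364, 0.2562]
orientation: [-2.941, -0.191, 0.001]
contact_force: [-2.3, 4.7, 9.4]
gripper_width: 0.235
time_s: 13.52
tool_pos: [0.5256, -0.0217, 0.1761]
orientation: [-2.753, -0.178, 0.02]
contact_force: [-1.9, 3.7, 8.8]
gripper_width: 0.242
[ 0.52563352 -0.02165542  0.17608076] [-1.93887953  3.67151875  8.79594106] 0.242060524668369 [ 0.35  0.59 -0.23  1.82 -0.32  0.87 -1.07]
```

View pics/wrist13.png

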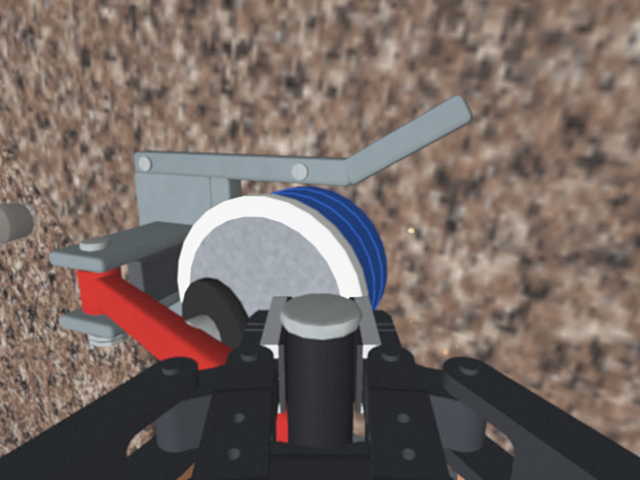

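View pics/z13.png

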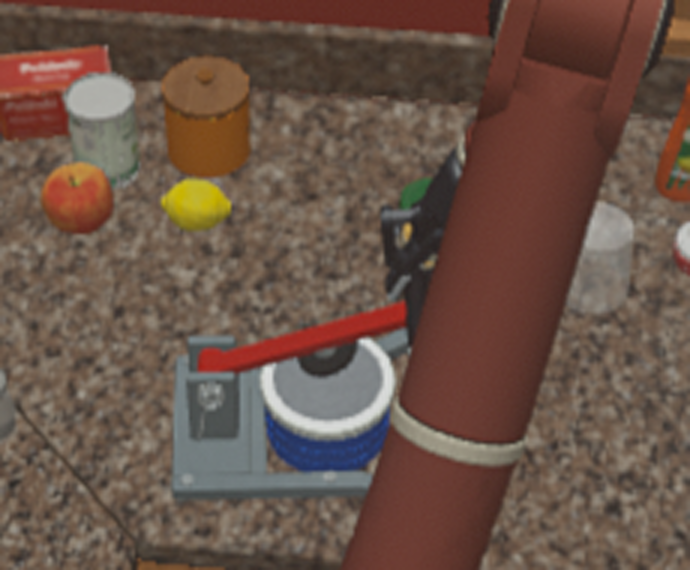

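```bash
python3 -m crank '[[0.03,-0.22,-0.6,0.7,0.1,0,1.2],[0.06,-0.43,-1.17,1.3,0.2,0,1.2],[0.08,-0.62,-1.8,2,0.25,0,1.2],[0.1,-0.79,-2.4,2.7,0.35,0,1.2],[0.13,-1.04,-3.4,3.8,0.5,0,1.2],[0.16,-1.23,-4.45,5,0.65,0,1.2]]'
python3 -m crank '[[0.01,-0.07,-0.5,0.5,0.1,0,1.2],[0.02,-0.14,-1.05,1.1,0.15,0,1.2],[0.02,-0.18,-1.6,1.7,0.2,0,1.2],[0.03,-0.22,-2.1,2.2,0.3,0,1.2],[0.03,-0.24,-2.6,2.8,0.3,0,1.2],[0.03,-0.25,-3.1,3.3,0.4,0,1.2]]'
python3 - <<'E'
from h import *
s=ctrl.read_state();print(s["tool_pos"],s["contact_force"],s["gripper_width"],s["joint_positions"].round(2))
for k in("wrist","scene"):
    i=ctrl.camera(k);cv2.imwrite(f"pics/{k}14.png",i[:,:,::-1])
b=cv2.imread("pics/scene14.png")[180:370,220:450]
cv2.imwrite("pics/z14.png",cv2.resize(b,None,fx=3,fy=3,interpolation=cv2.INTER_CUBIC))
E
```

```text
time_s: 14.12
tool_pos: [0.5271, -0.034, 0.132]
orientation: [-2.667, -0.173, 0.027]
contact_force: [-1.8, 3.8, 7.6]
gripper_width: 0.241
time_s: 14.62
tool_pos: [0.5275, -0.0365, 0.102]
orientation: [-2.608, -0.168, 0.032]
contact_force: [-2.5, -0.3, 15.8]
gripper_width: 0.238
[ 0.52749307 -0.03646734  0.1020216 ] [-2.53234295 -0.30701528 15.77295093] 0.23793802040997736 [ 0.47  0.76 -0.31  1.82 -0.4   0.81 -0.9 ]
```

View pics/wrist14.png

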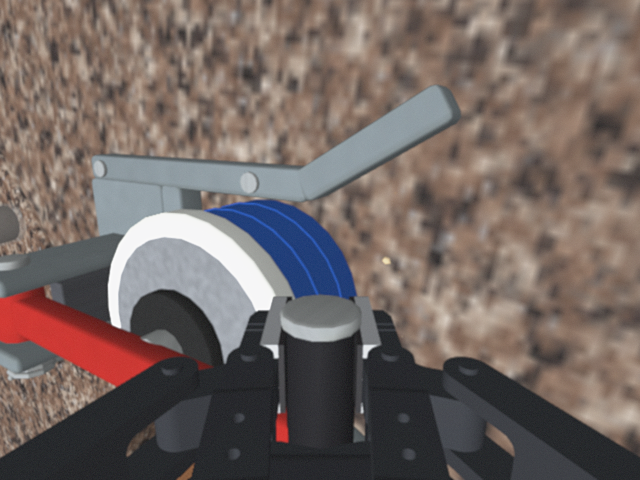

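View pics/z14.png

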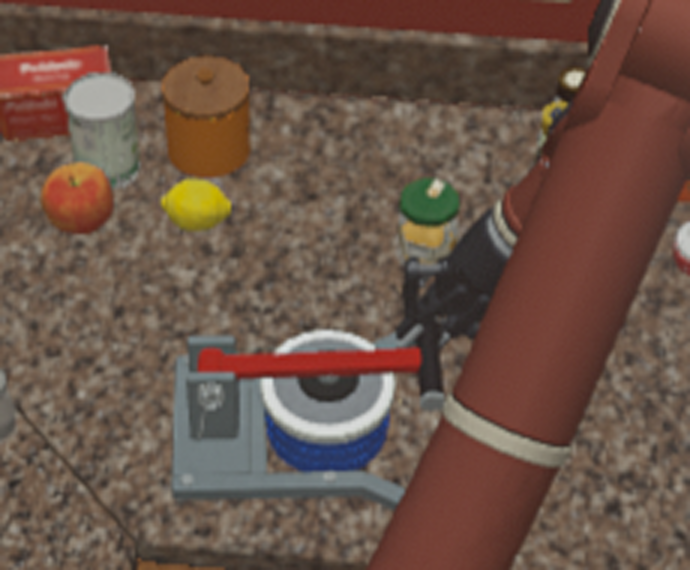

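Near the bottom, z = 0.102 and force 16 N. I'll keep pressing in small steps until it stalls at the stop.

```bash
python3 -m crank '[[0,0,-0.15,0,0,0,1.2],[0,0,-0.3,0,0,0,1.2],[0,0,-0.3,0,0,0,1.2]]';python3 -m crank '[[0,0,-0.15,0,0,0,1.2],[0,0,-0.3,0,0,0,1.2],[0,0,-0.3,0,0,0,1.2]]'
```

```text
time_s: 14.97
tool_pos: [0.5274, -0.0364, 0.0982]
orientation: [-2.61, -0.169, 0.032]
contact_force: [-1.5, 4.0, 8.0]
gripper_width: 0.238
time_s: 15.22
tool_pos: [0.5274, -0.0364, 0.0955]
orientation: [-2.609, -0.169, 0.032]
contact_force: [-1.5, 4.1, 9.1]
gripper_width: 0.239
```

```bash
python3 -m crank '[[0,0,-0.15,0,0,0,1.2],[0,0,-0.3,0,0,0,1.2],[0,0,-0.3,0,0,0,1.2]]';python3 -m crank '[[0,0,-0.15,0,0,0,1.2],[0,0,-0.3,0,0,0,1.2],[0,0,-0.3,0,0,0,1.2]]'
python3 - <<'E'
from h import *
for k in("wrist","scene","top"):
    i=ctrl.camera(k);cv2.imwrite(f"pics/{k}15.png",i[:,:,::-1])
b=cv2.imread("pics/scene15.png")[230:350,270:420];c=cv2.imread("pics/scene14.png")[230:350,270:420]
cv2.imwrite("pics/z15.png",cv2.resize(np.hstack([c,b]),None,fx=2.6,fy=2.6,interpolation=cv2.INTER_CUBIC))
E
```

```text
time_s: 15.47
tool_pos: [0.5275, -0.0364, 0.0942]
orientation: [-2.608, -0.169, 0.032]
contact_force: [-4.2, 0.5, 19.5]
gripper_width: 0.239
time_s: 15.72
tool_pos: [0.5275, -0.0363, 0.0939]
orientation: [-2.606, -0.17, 0.031]
contact_force: [-7.4, -3.5, 34.8]
gripper_width: 0.239
```

View pics/wrist15.png

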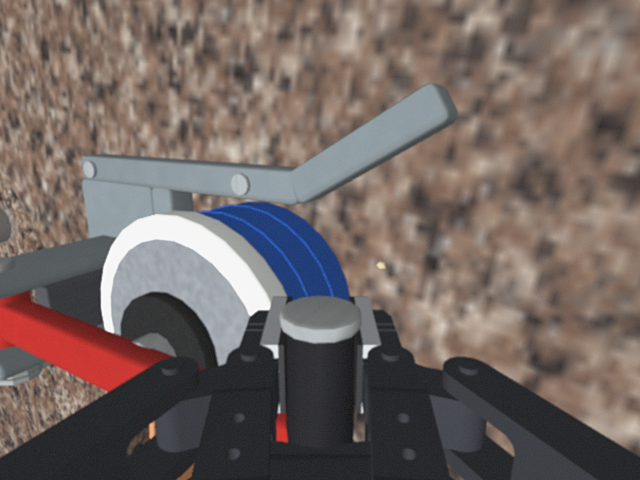

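View pics/z15.png

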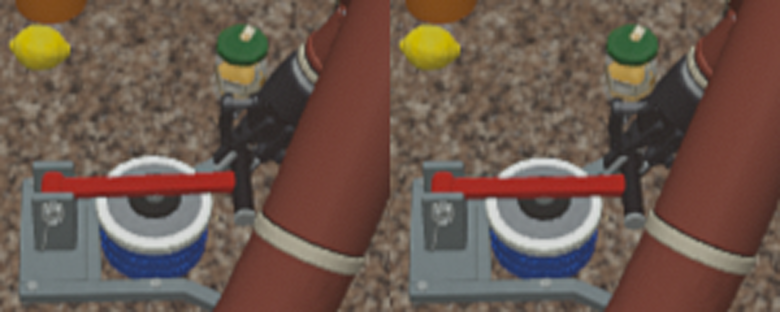

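The tool stalled at z = 0.094 as the force rose to 35 N, so the lever is on its stop. The lid dropped with a force drop from 16 to 8 N on the way. I'll guide the lever back up along the arc without letting go.

```bash
python3 -m crank '[[0,0,0.5,0,0,0,1.2],[0,0.03,1.5,-1.1,-0.1,0,1.2],[0,0.11,2.6,-2.2,-0.3,0,1.2],[-0.01,0.25,3.7,-3.4,-0.4,0,1.2],[-0.03,0.44,4.75,-4.6,-0.6,0,1.2],[-0.06,0.7,5.8,-5.8,-0.75,0,1.2],[-0.12,1.05,7,-7.1,-0.9,0,1.2],[-0.19,1.5,8.2,-8.4,-1.1,0,1.2]]'
python3 -m crank '[[-0.06,0.5,1.14,-1.3,-0.2,0,1.2],[-0.14,1.07,2.25,-2.7,-0.35,0,1.2],[-0.22,1.7,3.33,-4,-0.5,0,1.2],[-0.31,2.4,4.37,-5.3,-0.7,0,1.2],[-0.41,3.16,5.36,-6.7,-0.9,0,1.2],[-0.52,4,6.3,-8,-1,0,1.2],[-0.63,4.85,7.2,-9.3,-1.2,0,1.2],[-0.75,5.8,8.02,-10.7,-1.4,0,1.2]]'
python3 - <<'E'
from h import *
s=ctrl.read_state();print(s["tool_pos"],s["contact_force"],s["gripper_width"])
for k in("wrist",):
    i=ctrl.camera(k);cv2.imwrite(f"pics/{k}16.png",i[:,:,::-1])
E
```

```text
time_s: 16.53
tool_pos: [0.5258, -0.0242, 0.1699]
orientation: [-2.765, -0.179, 0.017]
contact_force: [0.7, 4.6, -2.2]
gripper_width: 0.24
time_s: 17.2
tool_pos: [0.5193, 0.0282, 0.2508]
orientation: [-2.961, -0.187, -0.005]
contact_force: [-2.1, -6.5, 4.8]
gripper_width: 0.237
[0.51926167 0.02823327 0.25078037] [-2.13463621 -6.51365388  4.76176214] 0.2369450882340566
```

View pics/wrist16.png

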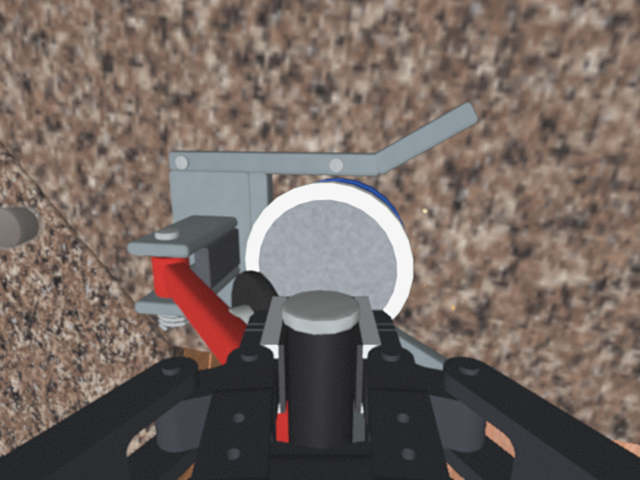

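```bash
python3 -m crank '[[-0.13,0.97,0.78,-1.3,-0.2,0,1.2],[-0.26,2,1.5,-2.7,-0.35,0,1.2],[-0.4,3.05,2.14,-4,-0.5,0,1.2],[-0.54,4.15,2.75,-5.3,-0.7,0,1.2],[-0.69,5.3,3.3,-6.7,-0.9,0,1.2],[-0.84,6.45,3.75,-8,-1,0,1.2],[-0.99,7.6,4.15,-9.3,-1.2,0,1.2],[-1.12,8.7,4.45,-10.5,-1.4,0,1.2]]'
python3 - <<'E'
from h import *
s=ctrl.read_state();print(s["tool_pos"],s["contact_force"],s["gripper_width"],s["orientation"])
for k in("wrist","scene"):
    i=ctrl.camera(k);cv2.imwrite(f"pics/{k}17.png",i[:,:,::-1])
b=cv2.imread("pics/scene17.png")[180:370,220:450]
cv2.imwrite("pics/z17.png",cv2.resize(b,None,fx=3,fy=3,interpolation=cv2.INTER_CUBIC))
E
```

```text
time_s: 17.92
tool_pos: [0.5084, 0.1157, 0.2975]
orientation: [3.127, 0.199, 0.027]
contact_force: [-2.5, -6.2, 12.5]
gripper_width: 0.242
[0.50836408 0.11569397 0.2974505 ] [-2.5384083  -6.21817282 12.48237793] 0.2418080409418607 [3.12650173 0.19898951 0.02727371]
```

View pics/wrist17.png

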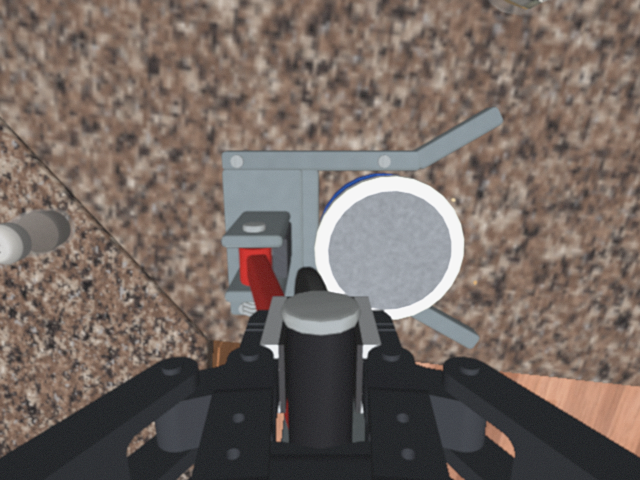

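View pics/z17.png

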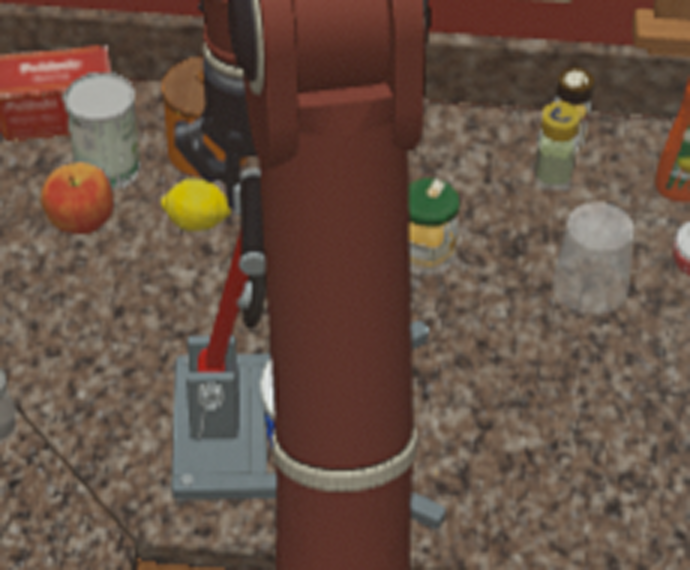

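The lever is back within a few mm of the top. I'll open so the spring finishes the return, then lift straight up.

```bash
python3 -m crank '[[0,0.2,0,0,0,0,3],[0,0.3,0,0,0,0,5],[0,0.3,0,0,0,0,7],[0,0.3,0,0,0,0,8.5],[0,0.3,0,0,0,0,8.5],[0,0.3,0,0,0,0,8.5],[0,0.3,0,0,0,0,8.5],[0,0.3,0,0,0,0,8.5],[0,0.3,0,0,0,0,8.5]]'
python3 - <<'E'
from h import *
s=ctrl.read_state();print(s["tool_pos"],s["contact_force"],s["gripper_width"])
i=ctrl.camera("wrist");cv2.imwrite(f"pics/wrist18.png",i[:,:,::-1])
E
```

```text
time_s: 18.77
tool_pos: [0.5073, 0.123, 0.2942]
orientation: [-3.134, -0.204, -0.02]
contact_force: [-1.0, 0.8, 0.0]
gripper_width: 0.996
[0.50733828 0.1229858  0.29422048] [-9.97591812e-01  8.37365132e-01  5.89617578e-04] 0.9960490332698737
```

View pics/wrist18.png

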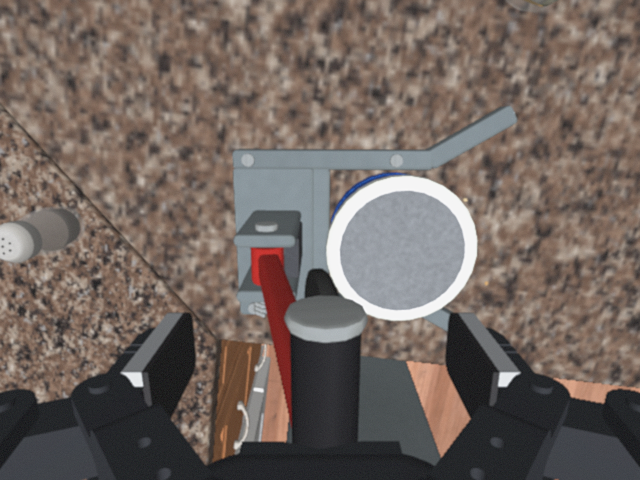

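Released: the handle stands free between the open fingers. I'll lift, then move clear so the cameras can see.

```bash
python3 -m crank '[[0,0,2,0,0,0,8.5],[0,0,5,0,0,0,8.5],[0,0,8,0,0,0,8.5],[0,0,11,0,0,0,8.5],[0,0,14,0,0,0,8.5],[0,-3,15,0,0,0,8.5],[0,-7,15,0,0,0,8.5],[0,-11,15,0,0,0,8.5],[0,-15,15,0,0,0,8.5],[0,-19,15,0,0,0,8.5],[0,-23,15,0,0,0,8.5],[0,-27,15,0,0,0,8.5]]'
python3 -m crank '[[0,-4,0,0,0,0,8.5],[0,-8,0,0,0,0,8.5],[0,-12,0,0,0,0,8.5],[0,-16,0,0,0,0,8.5],[0,-20,0,0,0,0,8.5],[0,-20,0,0,0,0,8.5],[0,-20,0,0,0,0,8.5]]'
python3 - <<'E'
from h import *
for k in("scene","top"):
    i=ctrl.camera(k);cv2.imwrite(f"pics/{k}19.png",i[:,:,::-1]);pickle.dump(cam(k),open(f"pics/{k}19.pkl","wb"))
b=cv2.imread("pics/scene19.png")[170:360,200:450];c=cv2.imread("pics/top19.png")[170:360,160:430]
cv2.imwrite("pics/z19a.png",cv2.resize(b,None,fx=3,fy=3,interpolation=cv2.INTER_CUBIC))
cv2.imwrite("pics/z19b.png",cv2.resize(c,None,fx=2.9,fy=2.9,interpolation=cv2.INTER_CUBIC))
s=ctrl.read_state();print(s["time_s"],s["tool_pos"])
E
```

```text
time_s: 19.82
tool_pos: [0.5068, -0.1488, 0.4446]
orientation: [-3.134, -0.205, -0.021]
contact_force: [0.4, -0.6, 0.1]
gripper_width: 0.996
time_s: 20.4
tool_pos: [0.506, -0.3499, 0.443]
orientation: [-3.135, -0.195, -0.017]
contact_force: [0.5, 0.9, 0.6]
gripper_width: 0.991
20.5 [ 0.50772533 -0.34593062  0.44403719]
```

View pics/z19a.png

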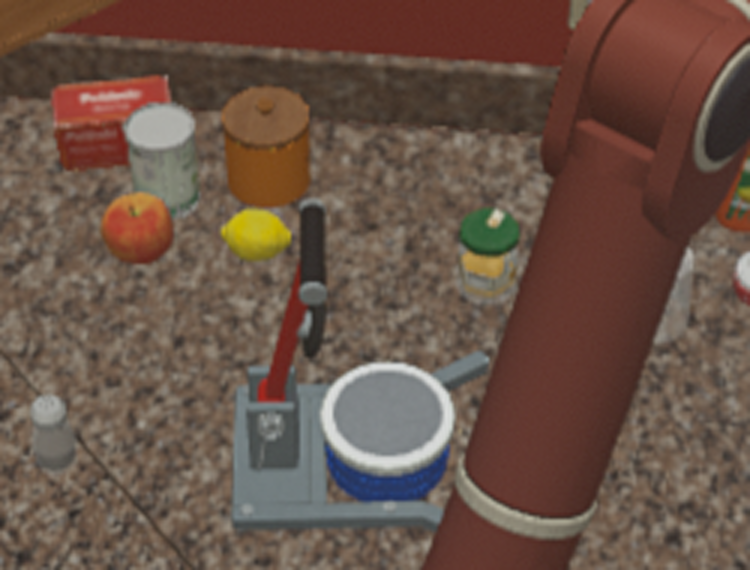

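View pics/z19b.png

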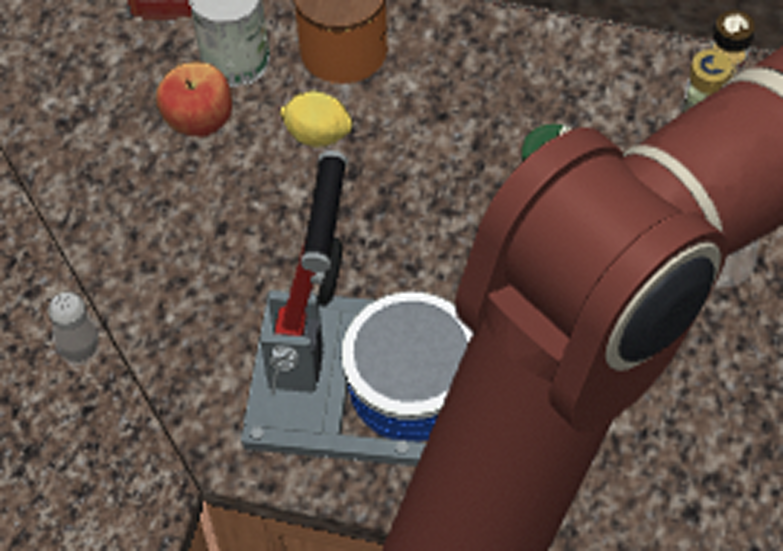

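The lever is at the top, and the jar and shaker look untouched. I'll move the arm right away and measure the lid height and tub seating from unobstructed views.

```bash
python3 -m crank '[[-1,-3,0,0,0,0,8.5],[-3,-6,0,0,0,0,8.5],[-6,-9,0,0,0,0,8.5],[-9,-12,0,0,0,0,8.5],[-12,-15,0,0,0,0,8.5],[-15,-18,0,0,0,0,8.5],[-18,-21,0,0,0,0,8.5],[-21,-23,0,0,0,0,8.5],[-24,-25,0,0,0,0,8.5],[-26,-26,0,0,0,0,8.5],[-26,-26,0,0,0,0,8.5],[-26,-26,0,0,0,0,8.5]]'
python3 - <<'E'
from h import *
for k in("scene","top"):
    i=ctrl.camera(k);cv2.imwrite(f"pics/{k}20.png",i[:,:,::-1]);pickle.dump(cam(k),open(f"pics/{k}20.pkl","wb"))
b=cv2.imread("pics/scene20.png")[200:360,200:470]
cv2.imwrite("pics/z20a.png",cv2.resize(b,None,fx=2.9,fy=2.9,interpolation=cv2.INTER_CUBIC))
T,S=cam("top"),cam("scene")
E0=lambda n,roi:None
def lidpx(n,roi):
    hsv=cv2.cvtColor(cv2.imread(f"pics/{n}.png"),cv2.COLOR_BGR2HSV);m=((hsv[...,2]>165)&(hsv[...,1]<40)).astype(np.uint8)
    a,b,c,d=roi;k=np.zeros_like(m);k[b:d,a:c]=1;m*=k
    c=max(cv2.findContours(m,0,1)[0],key=cv2.contourArea);h=cv2.convexHull(c);return cv2.fitEllipse(h)
for tn,sn,rt,rs in(("top0","scene0",(380,270,450,345),None),("top20","scene20",(265,255,345,330),(295,280,365,350))):
    e=lidpx(tn,rt);print(tn,e)
    if rs:
        f=lidpx(sn,rs);print(sn,f);print("lid tri",tri([(T,e[0]),(S,f[0])]))
def blue(n):
    hsv=cv2.cvtColor(cv2.imread(f"pics/{n}.png"),cv2.COLOR_BGR2HSV);m=((hsv[...,0]>105)&(hsv[...,0]<130)&(hsv[...,1]>150)).astype(np.uint8)
    return cv2.boundingRect(m),int(m.sum())
for n in("top0","top20","scene0","scene6","scene7","scene20","top7") :
    import os
    if os.path.exists(f"pics/{n}.png"):print(n,blue(n))
d=cv2.absdiff(cv2.imread("pics/top0.png"),cv2.imread("pics/top20.png")).max(2)
for n,(x,y,w,h) in dict(jar=(335,205,30,40),glass=(392,228,36,45),pepper=(172,265,24,32)).items(): print(n,"diff max/mean",d[y:y+h,x:x+w].max(),d[y:y+h,x:x+w].mean())
s=ctrl.read_state();print(s["time_s"],s["tool_pos"])
E
```

```text
time_s: 21.5
tool_pos: [0.2474, -0.6064, 0.4448]
orientation: [-3.134, -0.204, -0.022]
contact_force: [0.6, 0.5, 0.8]
gripper_width: 0.993
top0 ((417.2927551269531, 304.03759765625), (42.40450668334961, 49.07779312133789), 108.0551986694336)
top20 ((301.1452331542969, 291.3739013671875), (42.02672576904297, 47.49275588989258), 88.06916809082031)
scene20 ((328.788818359375, 308.11474609375), (35.571441650390625, 43.81925582885742), 90.3792953491211)
lid tri [0.47889885 0.05148992 0.06920313]
top0 ((9, 310, 427, 74), 352)
top20 ((13, 302, 311, 92), 272)
scene0 ((414, 314, 13, 18), 29)
scene7 ((309, 318, 37, 19), 220)
scene20 ((309, 320, 40, 17), 226)
top7 ((13, 303, 305, 92), 280)
jar diff max/mean 5 1.1666666666666667
glass diff max/mean 5 1.1074074074074074
pepper diff max/mean 46 1.54296875
21.6 [ 0.25019587 -0.60532373  0.44476773]
```

View pics/z20a.png

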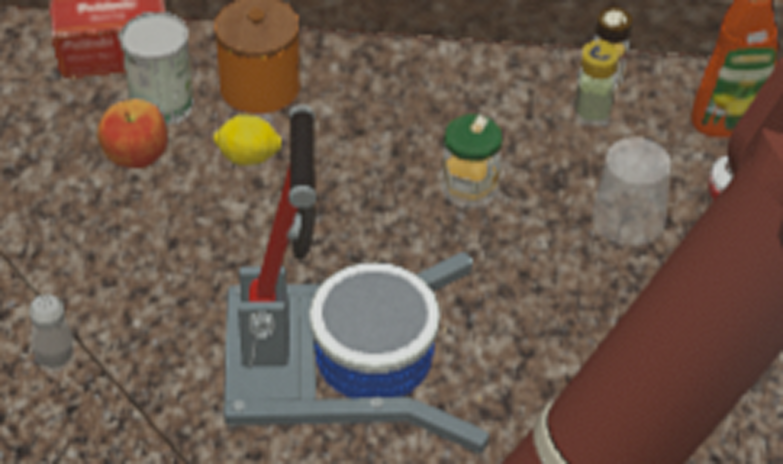

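View pics/top20.png

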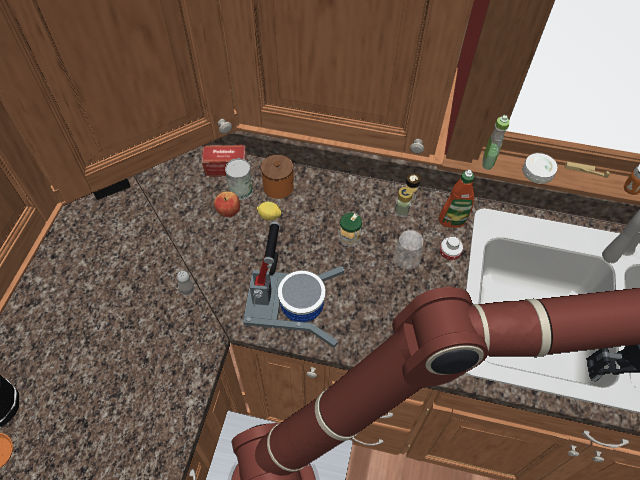

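Run:
```python
from h import *
T,S=cam("top"),cam("scene")
def lidpx(n,roi):
    hsv=cv2.cvtColor(cv2.imread(f"pics/{n}.png"),cv2.COLOR_BGR2HSV);m=((hsv[...,2]>165)&(hsv[...,1]<40)).astype(np.uint8)
    a,b,c,d=roi;k=np.zeros_like(m);k[b:d,a:c]=1;m*=k
    c=max(cv2.findContours(m,0,1)[0],key=cv2.contourArea);h=cv2.convexHull(c);return cv2.fitEllipse(h),cv2.boundingRect(c)
for n in("7","20"):
    e=lidpx("top"+n,(265,255,345,330));f=lidpx("scene"+n,(295,280,365,350));print(n,e,f,tri([(T,e[0][0]),(S,f[0][0])]))
for c in("top","scene"):
    d=cv2.absdiff(cv2.imread(f"pics/{c}0.png"),cv2.imread(f"pics/{c}20.png")).max(2)
    x,y,w,h=(165,260,40,40) if c=="top" else (200,290,35,40)
    yy,xx=np.nonzero(d[y:y+h,x:x+w]>12);print(c,[(int(a+x),int(b+y),int(d[b+y,a+x])) for a,b in zip(xx,yy)][:12])
    # lever handle region
    x,y,w,h=(262,222,20,45) if c=="top" else (294,236,18,45); print("lever diff",d[y:y+h,x:x+w].max())
```

```text
7 (((300.674072265625, 289.78948974609375), (42.501800537109375, 46.407142639160156), 86.08483123779297), (278, 269, 46, 43)) (((328.7138977050781, 306.26812744140625), (35.42471694946289, 44.05923843383789), 91.07514190673828), (307, 289, 43, 36)) [0.47787869 0.05205233 0.0792353 ]
20 (((301.1452331542969, 291.3739013671875), (42.02672576904297, 47.49275588989258), 88.06916809082031), (278, 271, 47, 42)) (((328.788818359375, 308.11474609375), (35.571441650390625, 43.81925582885742), 90.3792953491211), (307, 291, 44, 36)) [0.47889885 0.05148992 0.06920313]
top [(182, 270, 21), (180, 272, 13), (182, 272, 21), (180, 273, 46), (184, 273, 19), (183, 275, 26), (189, 275, 18), (177, 279, 13)]
lever diff 21
scene [(214, 302, 19), (211, 304, 19)]
lever diff 10
```

```bash
python3 -c "
from workcell import ctrl
print(ctrl.job_done(), ctrl.read_state()['time_s'])"
```

```text
the job is handed in; nothing more can be done
the job is handed in; nothing more can be done
```

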